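Fit the spare module into the slide-out chassis

ROBOT

A 6-joint arm with a two-finger parallel gripper is mounted at the origin on a cart in front of the work surface, level with it; the furniture and walls round the work are solid. World frame = base frame: x ahead of the robot, y to its left, z up, the work surface at z = 0. Lengths are in m, angles in degrees, forces in N, time in s.
With the tool pointing down it reaches from about 0.25 to 0.725 m from the base axis. Payload 9.7 kg.
Tool frame: the origin (TCP) lies midway between the tips of the shut fingers; the grasp point (between the pads) lies 19 mm behind it (bot.pinch_z is the distance from the TCP to the grasp point, in m); z points along the fingers, y is the direction in which the jaws open and shut (so a half turn about z gives the same grasp; the last joint's range is limited). The gripper opens to 85 mm and grips with 20 to 120 N. Pads are 22 mm wide; open, the fingers measure 114 mm over their backs; the gripper's body (76 mm by 85 mm) begins 54 mm behind the grasp point. The pads swing forward as they close: fully open they stand 13 mm farther back than shut.
Start: joints at [-74.141, 4.979, 10.078, 95.1, 0, 90], TCP at [0.15, -0.529, 0.231] pointing down, gripper open.
Joint ranges: [-179.16, 179.16], [-48.56, 103.87], [-65.8, 70.77], [-126.05, 130.52], [-82.76, 87.17], [-180, 180]. Speed limits (degrees/s): [127.2, 127.2, 147.25, 180, 180, 180].

INTERFACE

Orientations are given as [roll, pitch, yaw] about the fixed x, y, z axes, in that order (R = Rz(yaw) Ry(pitch) Rx(roll)).
In Python, from workcell import bot, imaging gives the robot as it stands.
- The arm moves only by the tool servo_tool, never from a script. Its argument "moves" is a list that holds one entry, the list of rows, each a list of 7 numbers: the turn, a rotation vector about the tool's x, y, z in rad, then the shift along the tool's x, y, z in cm, then the finger opening in cm, from 0 to 8.54. A call has 1 to 12 rows; each row shifts and turns the pose as measured when the row begins, along the tool's axes as they then stand; what a row does not reach is not made up. A row lasts 1/12 s, in which the tool goes at most 41.7 mm and 7.16 degrees, less where a joint would pass 70% of its speed; a pose out of reach is approached as far as the arm can. A call is refused whole if a number of a shift passes 4.17 or a number of a turn 0.125, either way. A call with a gripper value outside its range is refused whole. The fingers move at their own pace and stop on an object; "force" is the grip in N (left out, the last holds). Time passes only in rows, so rows that do not move let the fingers close. It gives the time, the measured TCP pose, the force and the opening at its end, in the units of the state.
- bot.get_obs(): the state, without advancing time (a new reading comes with each control period).
- imaging.camera(name): name is "scene" or "top"; returns the picture (384x512x3 uint8, blue, green, red); there is no depth.
- imaging.calibration(name): a dict with "fx", "fy", "cx", "cy" (pixels), "D" ([k1, k2, p1, p2, k3] as OpenCV has them; the pictures are not rectified), "camera_from_world" (4x4, takes a point from world to camera coordinates). Camera axes: x right, y down, z forward; pixel columns grow to the right and rows downward; lengths in m; the calibration is good to about 2 mm. A picture is of the moment at which its call begins. calibration takes no time and is no camera call.
- bot.job_done(): hands the job in, once; it reports no verdict.
The state is a dict: "time": time; "q": joint angles; "qd": joint speeds; "joint_efforts": joint torques, N m; "ee_pos": TCP position; "tcp_rot": TCP orientation; "wrist_force": force on the tool from outside, world axes, zero at the start; "torque": the same for the moment, N m; "opening": finger opening in m.
Only numpy, scipy, OpenCV 4.12 (cv2) and the standard library are available. Lean on these libraries where they do the work, as an engineer would, in place of code of your own. Each camera call takes 0.05 s, during which the arm holds its last target.

TASK

Pull the tray of the grey rack chassis out by its bar handle until it locks; then lift the spare module out of its cradle, set it down on the rubber mat and let go of it, take it again by its two ends and set it down gently and flat in the bay between the tray's two black walls, its length along the walls and its ends level with theirs. Then press the release tab beside the handle down and push the tray fully home with the module in it. Leave the other things on the bench where they are.

Things in the scene. Friction and masses are not known exactly. Their poses are not given: they have to be found in the camera images.
- housing: Fixed grey housing of the chassis, 148 deep, 200 wide, 80 mm high. Origin on the worktop below the middle of its front opening; x points into it (the tray comes out along -x), y to the left, z up. The tray's aluminium front panel (200 mm wide, 8 mm thick, from 8 to 78 mm high) stands before the opening.
- tray (a joint): How far the tray is out, in m: 0 fully home, 0.1205 at its end stop. About 2 N of friction. From 0.079 to 0.105 a spring catch drags under a lintel (pull about 5 to 7 N in all); at 0.117 the catch snaps up and locks the tray: it cannot go back in until the release is pressed.
- release (a joint): How far the release tab (with its catch) is pressed down, in m: 0 up, 0.0115 at its end stop. Sprung: about 3 N to start, 6 N at the end. With the tray locked, 0.009 lets it pass back in; once it is 15 mm in the tab may be let go or kept down. It comes up by itself when the tray is home.
- handle_mid (a point): Middle of the tray's bar handle: a round steel bar 10 mm thick and 90 mm long along the housing's y, 55 mm above the worktop, with 35 mm free between it and the front panel, whose top edge is 23 mm higher. Moves with the tray; axes as the housing's.
- tab_top (a point): Middle of the top of the release tab, a dark steel plate 34 mm (x) by 36 mm (y) that sticks out before the front panel, right of the handle; 50 mm above the worktop when up, 21 mm before the panel's face. It goes straight down when pressed and travels with the tray; axes as the housing's. The same finger can push on the panel behind it.
- bay_floor (a point): Middle of the bay's floor in the tray, 16 mm above the worktop, 73 mm behind the panel's face; axes as the housing's. The bay lies between two upright black walls that run along y: 60 mm long, 6 mm thick, 50 mm high, 52 mm apart along x, no room there for fingers. Its ends are open: 43 mm of free floor beyond the walls' left end, 53 mm beyond their right end.
- module_mid (a point): Centre of the spare module, a finned aluminium block with black end caps, 44 mm (its x) by 64 mm (its y, its length) by 40 mm high, about 0.25 to 0.5 kg; z up. At the start it rests in the cradle, its underside 8 mm above the worktop.
- cradle: Fixed grey cradle, origin at the middle of its underside. The module's length lies along the cradle's y between two end walls (50 mm wide, 12 mm thick, 54 mm high, inner faces 70 mm apart), which cover its ends; its long sides (facing the cradle's +x and -x) are free to grasp.
- mat: Fixed black rubber mat, 110 mm square, 3 mm thick; origin at the middle of its underside. A long lamp hangs some 0.35 m above the bench just beyond the mat and cradle: keep the wrist on the near side of it.
- solder_reel: Bystander: reel of solder with blue flanges standing on one flange, 63x56x45 mm.
- flux_pot: Bystander: white round pot with a tan lid, 38 mm across, 38 mm high.
- battery_small: Bystander: small block battery with a black and tan case lying flat, 49x27x18 mm.
- driver: Bystander: screwdriver with a red handle lying flat, 169 mm long, 23 mm thick.
- big_cap: Bystander: dark blue capacitor can standing upright, 25 mm across, 44 mm high.

How it is judged:
By the outcome, as a careful person would: the job done as asked, in the order asked, and still so for the second after the job is handed in, with the robot touching nothing.
It also fails if it takes over 72 s, if anything falls off the work surface, if the arm or the gripper's body presses on something with over 40 N, if the wrist force passes 120 N, or if a joint passes its speed limit or range.

## Working session

There is one attempt and no reset: what is moved stays moved. The work goes in short steps, Python scripts to look and compute and a tool call to move; the robot and the scene stay as the last step left them, time stands still between calls to the robot, and variables do not carry over. Pictures are saved under pics/ and viewed, and the job is handed in when it is done.

Besides the shell and the picture viewer there is one more tool, called after "Call:" in YAML: its name, and indented under it one key for each argument. servo_tool: Moves the arm, as the interface text tells. Its arguments: {"type":"object","properties":{"moves":{"type":"array","items":{"type":"array","items":{"type":"array","items":{"type":"number"}}}},"force":{"type":"number"}},"required":["moves"]}

```bash
ls; mkdir -p pics; python3 - <<'E'
from workcell import bot, imaging
import cv2
print(bot.get_obs(), bot.pinch_z)
for n in ("scene","top"):
    cv2.imwrite(f"pics/{n}0.png", imaging.camera(n)); c=imaging.calibration(n); print(n,c)
E
```

```text
pics
{'time': 0.0, 'q': array([-7.41397583e+01,  5.01072065e+00,  1.00348660e+01,  9.50990751e+01,
       -2.17930951e-03,  9.00012146e+01]), 'qd': array([ 0.06381193, -0.10079151, -0.11728127,  0.02585775, -0.02390519,
        0.14640848]), 'joint_efforts': array([-2.72616882e-03, -5.20387852e+01,  4.64802718e+01,  1.63236010e-02,
       -1.82958775e-04, -2.33030806e-05]), 'ee_pos': array([ 0.1502389 , -0.52884987,  0.23059039]), 'tcp_rot': array([-1.79925070e+02,  2.18089607e-03,  1.58590299e+01]), 'wrist_force': array([-0.1769923 ,  0.79268186, -0.27303608]), 'torque': array([-0.02953785, -0.00584618,  0.02226674]), 'opening': 0.08547209184051154} 0.0187
scene {'fx': 370.2078702640997, 'fy': 370.2078702640997, 'cx': 252.7745450341877, 'cy': 189.51339174360294, 'D': array([-0.05045061,  0.        ,  0.        ,  0.        ,  0.        ]), 'camera_from_world': array([[-0.39679753, -0.91782334, -0.01233025,  0.21637395],
       [-0.50570813,  0.22980106, -0.83153518,  0.33813789],
       [ 0.76603591, -0.3237156 , -0.55533522,  0.96464971],
       [ 0.        ,  0.        ,  0.        ,  1.        ]])}
top {'fx': 408.8332688088233, 'fy': 408.8332688088233, 'cx': 256.995889034354, 'cy': 188.39199214294473, 'D': array([0.0075688, 0.       , 0.       , 0.       , 0.       ]), 'camera_from_world': array([[-0.02542975, -0.99965461,  0.00663164, -0.00455985],
       [-0.99718506,  0.02489774, -0.07072521,  0.52736708],
       [ 0.07053567, -0.00841149, -0.99747379,  1.14834951],
       [ 0.        ,  0.        ,  0.        ,  1.        ]])}
```

View pics/scene0.png

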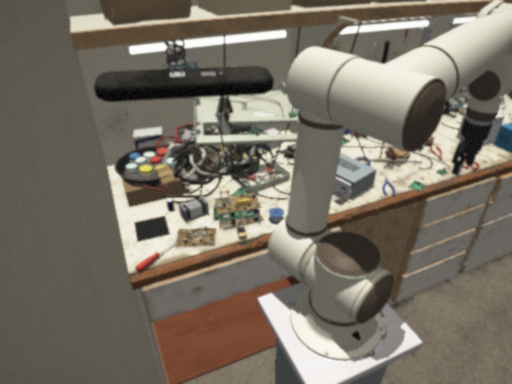

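View pics/top0.png

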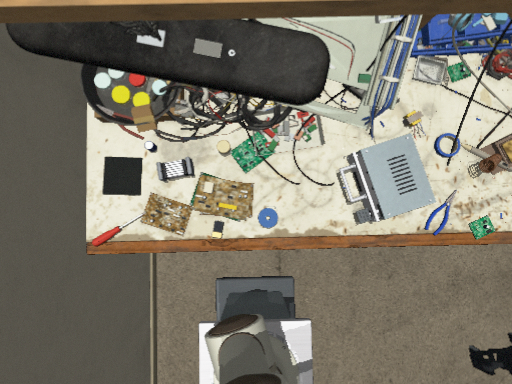

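```bash
python3 - <<'E'
import cv2
t=cv2.imread("pics/top0.png"); s=cv2.imread("pics/scene0.png")
cv2.imwrite("pics/z1.png",cv2.resize(t[120:240,325:445],None,fx=5,fy=5,interpolation=cv2.INTER_CUBIC))
cv2.imwrite("pics/z2.png",cv2.resize(t[130:250,85:245],None,fx=5,fy=5,interpolation=cv2.INTER_CUBIC))
cv2.imwrite("pics/z3.png",cv2.resize(s[180:280,120:280],None,fx=5,fy=5,interpolation=cv2.INTER_CUBIC))
cv2.imwrite("pics/z4.png",cv2.resize(s[140:220,310:410],None,fx=6,fy=6,interpolation=cv2.INTER_CUBIC))
E
```

```text
(no output)
```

View pics/z1.png

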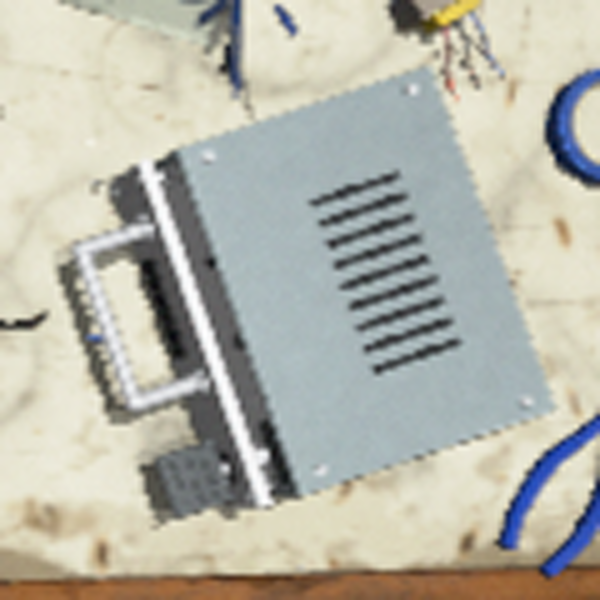

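View pics/z2.png

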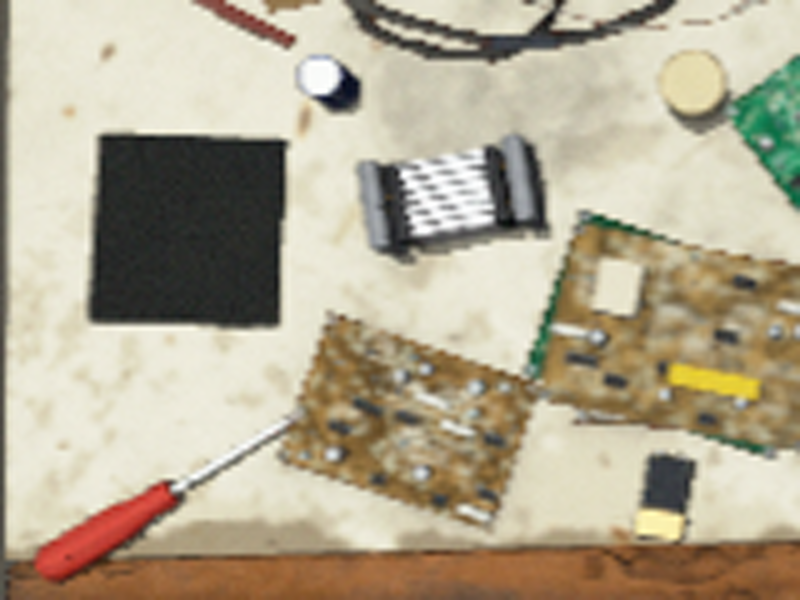

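View pics/z3.png

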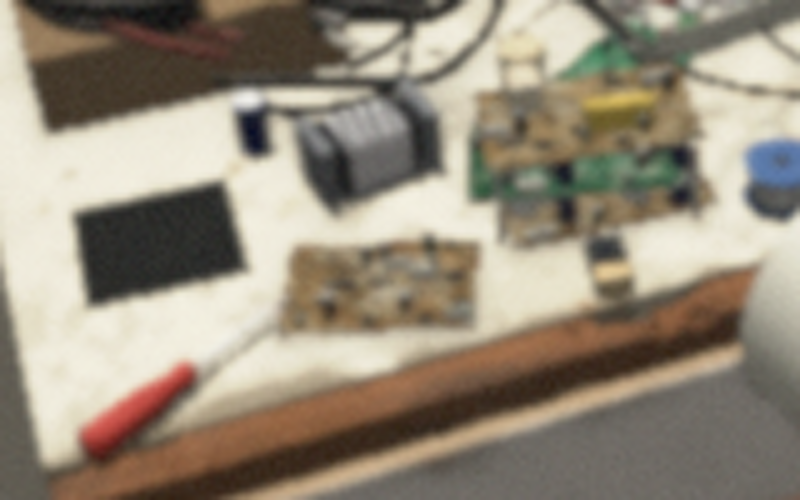

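View pics/z4.png

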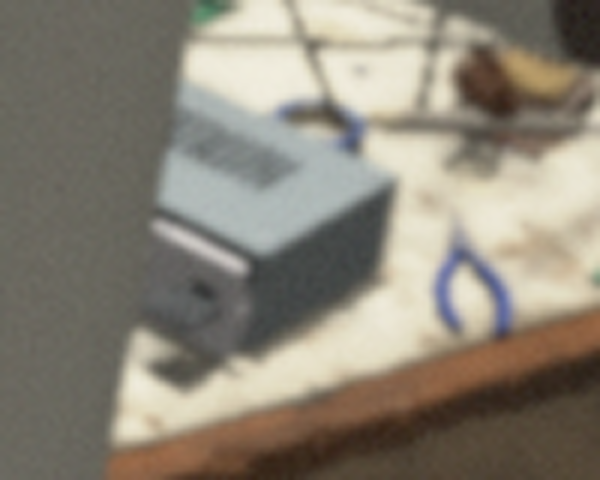

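```bash
cat > h.py <<'E'
import numpy as np, cv2
from workcell import bot, imaging
from scipy.optimize import least_squares
from scipy.spatial.transform import Rotation as Ro
C={n:imaging.calibration(n) for n in("scene","top")}
def K(c): return np.array([[c["fx"],0,c["cx"]],[0,c["fy"],c["cy"]],[0,0,1.]])
def proj(n,P):
    c=C[n];T=c["camera_from_world"]
    return cv2.projectPoints(np.float64(P).reshape(-1,1,3),cv2.Rodrigues(T[:3,:3])[0],T[:3,3],K(c),c["D"])[0].reshape(-1,2)
def px2w(n,uv,z):
    c=C[n];T=c["camera_from_world"]
    u=cv2.undistortPoints(np.float64(uv).reshape(-1,1,2),K(c),c["D"]).reshape(-1,2)
    d=np.c_[u,np.ones(len(u))]@T[:3,:3]; o=-T[:3,:3].T@T[:3,3]
    return o+d*((np.broadcast_to(z,len(u))-o[2])/d[:,2])[:,None]
def w2(pose,P):
    x,y,a=pose;a=np.radians(a);P=np.atleast_2d(np.float64(P))
    return np.c_[x+np.cos(a)*P[:,0]-np.sin(a)*P[:,1],y+np.sin(a)*P[:,0]+np.cos(a)*P[:,1],P[:,2]]
def move(pos,yaw,row=None):
    """remaining shift (cm, tool axes) and turn to target pos w/ tool down at yaw"""
    o=bot.get_obs();R=Ro.from_euler('xyz',o['tcp_rot'],degrees=True)
    Rt=Ro.from_euler('xyz',[180,0,yaw],degrees=True)
    rv=(R.inv()*Rt).as_rotvec(); s=R.inv().apply(np.array(pos)-o['ee_pos'])*100
    n=max(np.ceil(np.linalg.norm(rv)/0.12),np.ceil(np.linalg.norm(s)/4.1))
    print("t",o['time'],"pos",o['ee_pos'].round(4),"rot",o['tcp_rot'].round(2),"open",round(o['opening']*1000,1),"F",o['wrist_force'].round(1))
    print("turn",rv.round(4),"shift cm",s.round(2),"rows",n,)
def crop(img,x0,y0,w,h,f,name):
    cv2.imwrite("pics/"+name,cv2.resize(img[y0:y0+h,x0:x0+w],None,fx=f,fy=f,interpolation=cv2.INTER_CUBIC))
E
python3 - <<'E'
from h import *
f=lambda L,ox,oy,s:np.array(L)/s+[ox-.4,oy-.4]
z1=lambda L:f(L,325,120,5); z2=lambda L:f(L,85,130,5)
B=px2w("top",z1([[430,68],[553,408],[180,152],[300,495]]),.08);print("housing top",B)
H=px2w("top",z1([[82,248],[134,404]]),.055);print("handle",H,H.mean(0))
P=px2w("top",z1([[145,163],[262,505]]),.078);print("panel",P,P.mean(0))
T=px2w("top",z1([[150,450],[212,445],[170,520],[235,505]]),.05);print("tab",T,T.mean(0))
print("mat",px2w("top",z2([[98,134],[286,139],[279,326],[90,321]]),.003))
print("cradle tops",px2w("top",z2([[358,163],[378,160],[370,250],[392,247],[501,138],[523,135],[514,228],[537,224]]),.054))
print("lamp",px2w("top",[[30,50],[180,92],[300,103],[325,80]],.35))
print("bystand",px2w("top",[[150,146],[222,148],[217,229],[267,217],[115,232]],.02))
E
```

```text
housing top [[ 0.66348719 -0.44099453  0.08      ]
 [ 0.47604498 -0.49783958  0.08      ]
 [ 0.6205649  -0.30228142  0.08      ]
 [ 0.43262386 -0.35886803  0.08      ]]
handle [[ 0.57211742 -0.25216233  0.055     ]
 [ 0.48475749 -0.27744421  0.055     ]] [ 0.52843746 -0.26480327  0.055     ]
panel [[ 0.61530127 -0.2834409   0.078     ]
 [ 0.42774206 -0.33873903  0.078     ]] [ 0.52152167 -0.31108996  0.078     ]
tab [[ 0.45923019 -0.28643981  0.05      ]
 [ 0.46113283 -0.3209364   0.05      ]
 [ 0.42033241 -0.2958548   0.05      ]
 [ 0.42768633 -0.33218017  0.05      ]] [ 0.44209544 -0.3088528   0.05      ]
mat [[0.63218793 0.42244111 0.003     ]
 [0.62665071 0.31385268 0.003     ]
 [0.51807141 0.31849238 0.003     ]
 [0.52368411 0.42694847 0.003     ]]
cradle tops [[0.60440131 0.26019249 0.054     ]
 [0.60580927 0.249109   0.054     ]
 [0.55575894 0.25396873 0.054     ]
 [0.55712559 0.2418125  0.054     ]
 [0.61646627 0.18081336 0.054     ]
 [0.61785097 0.16858468 0.054     ]
 [0.56602941 0.1742825  0.054     ]
 [0.56794302 0.16152833 0.054     ]]
lamp [[ 0.80359554  0.44911256  0.35      ]
 [ 0.70787293  0.13940138  0.35      ]
 [ 0.67887098 -0.10870532  0.35      ]
 [ 0.72628971 -0.16235004  0.35      ]]
bystand [[ 0.65639393  0.28559802  0.02      ]
 [ 0.6456541   0.07959988  0.02      ]
 [ 0.41467881  0.09821617  0.02      ]
 [ 0.44492776 -0.04414456  0.02      ]
 [ 0.41371628  0.38571015  0.02      ]]
```

```bash
python3 - <<'E'
from h import *
move([.5284,-.2648,.13],16.8)
E
```

```text
t 0.1 pos [ 0.1503 -0.5289  0.2307] rot [-179.93   -0.     15.86] open 85.1 F [ 0.1  0.  -0.5]
turn [-0.0012 -0.     -0.0164] shift cm [ 43.59 -15.05  10.09] rows 12.0
```

Call:
servo_tool:
  moves:
    - [[0,0,-0.0016,3.6,-1.25,0.8,3.6],[0,0,-0.0016,3.6,-1.25,0.8,3.6],[0,0,-0.0016,3.6,-1.25,0.8,3.6],[0,0,-0.0016,3.6,-1.25,0.8,3.6],[0,0,-0.0016,3.6,-1.25,0.8,3.6],[0,0,-0.0016,3.6,-1.25,0.8,3.6],[0,0,-0.0016,3.6,-1.25,0.8,3.6],[0,0,-0.0016,3.6,-1.25,0.8,3.6],[0,0,-0.0016,3.6,-1.25,0.8,3.6],[0,0,-0.0016,3.6,-1.25,0.8,3.6]]
  force: 40

```text
time: 0.93
ee_pos: [0.4676, -0.3028, 0.1444]
tcp_rot: [-179.9, 0.2, 16.1]
wrist_force: [0.3, -0.6, 0.4]
opening: 0.0364
```

```bash
python3 - <<'E'
from h import *
move([.5284,-.2648,.13],16.8)
E
```

```text
t 0.9333 pos [ 0.4676 -0.3028  0.1444] rot [-1.7986e+02  1.6000e-01  1.6060e+01] open 36.4 F [ 0.3 -0.6  0.4]
turn [-0.0024  0.0027 -0.0129] shift cm [ 6.9  -1.97  1.43] rows 2.0
```

Call:
servo_tool:
  moves:
    - [[0,0,-0.005,3.0,-0.9,0.6,3.6],[0,0,-0.004,2.5,-0.7,0.5,3.6],[0,0,-0.002,1.3,-0.3,0.3,3.6],[0,0,0,0,0,0,3.6],[0,0,0,0,0,0,3.6]]

```text
time: 1.35
ee_pos: [0.5335, -0.2568, 0.1245]
tcp_rot: [-179.6, 0.4, 17.2]
wrist_force: [0.0, -0.1, 0.0]
opening: 0.0357
```

```bash
python3 - <<'E'
from h import *
move([.5284,-.2648,.036],16.8)
crop(imaging.camera("top"),325,120,120,120,5,"a1.png")
E
```

```text
t 1.35 pos [ 0.5335 -0.2568  0.1245] rot [-179.56    0.39   17.21] open 35.7 F [ 0.  -0.1  0. ]
turn [-0.0077  0.0069  0.0071] shift cm [-0.67  0.68  8.85] rows 3.0
```

View pics/a1.png

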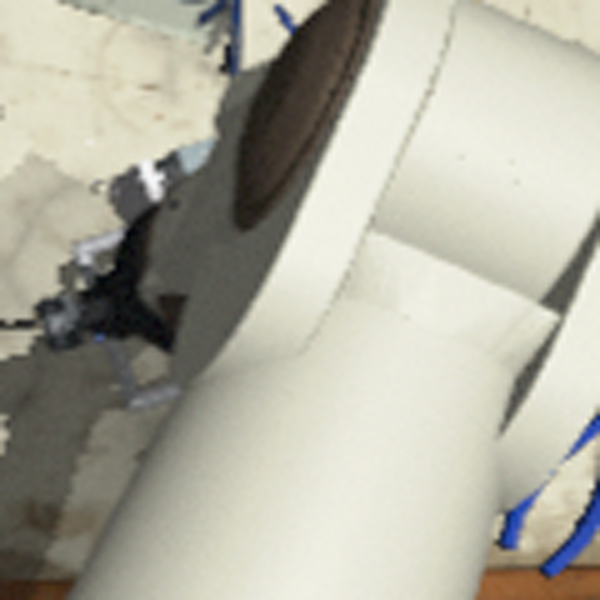

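Call:
servo_tool:
  moves:
    - [[-0.007,0.007,0.007,-0.67,0.68,0,3.6],[0,0,0,0,0,0,3.6],[0,0,0,0,0,1.5,3.6]]

```text
time: 1.65
ee_pos: [0.5273, -0.2696, 0.1131]
tcp_rot: [179.8, -0.2, 16.5]
wrist_force: [0.0, -0.9, 0.3]
opening: 0.036
```

```bash
python3 - <<'E'
from h import *
move([.5284,-.2648,.036],16.8)
E
```

```text
t 1.65 pos [ 0.5273 -0.2696  0.1131] rot [179.77  -0.23  16.53] open 36.0 F [ 0.  -0.9  0.3]
turn [ 0.0039 -0.004  -0.0047] shift cm [ 0.21 -0.45  7.71] rows 2.0
```

Call:
servo_tool:
  moves:
    - [[0,0,0,0.15,-0.35,0,3.6],[0,0,0,0,0,0,3.6],[0,0,0,0,0,0,3.6]]

```text
time: 1.9
ee_pos: [0.5245, -0.268, 0.1126]
tcp_rot: [179.8, -0.2, 16.2]
wrist_force: [1.2, 1.3, 0.2]
opening: 0.036
```

```bash
python3 - <<'E'
from h import *
move([.5284,-.2648,.036],16.8)
E
```

```text
t 1.9 pos [ 0.5245 -0.268   0.1126] rot [ 1.7982e+02 -1.6000e-01  1.6220e+01] open 36.0 F [1.2 1.3 0.2]
turn [ 0.0032 -0.0027 -0.0101] shift cm [ 0.45 -0.22  7.66] rows 2.0
```

Call:
servo_tool:
  moves:
    - [[0,0,-0.004,0.2,-0.1,1.5,3.6],[0,0,-0.004,0.15,-0.08,1.8,3.6],[0,0,0,0.05,0,1.0,3.6],[0,0,0,0,0,0,3.6]]

```text
time: 2.23
ee_pos: [0.5287, -0.2671, 0.0729]
tcp_rot: [179.6, -0.4, 16.6]
wrist_force: [-1.2, 0.5, 0.7]
opening: 0.036
```

```bash
python3 - <<'E'
from h import *
move([.5284,-.2648,.036],16.8)
E
```

```text
t 2.2333 pos [ 0.5287 -0.2671  0.0729] rot [179.56  -0.41  16.57] open 36.0 F [-1.2  0.5  0.7]
turn [ 0.0077 -0.0072 -0.004 ] shift cm [ 0.01 -0.25  3.69] rows 1.0
```

Call:
servo_tool:
  moves:
    - [[0.004,-0.004,-0.002,0,-0.2,1.0,3.6],[0,0,0,0,-0.05,1.2,3.6],[0,0,0,0,0,1.0,3.6],[0,0,0,0,0,0.3,3.6],[0,0,0,0,0,0,3.6]]

```text
time: 2.65
ee_pos: [0.5285, -0.2651, 0.0366]
tcp_rot: [179.7, -0.2, 16.7]
wrist_force: [-0.3, -0.2, 0.1]
opening: 0.0357
```

```bash
python3 - <<'E'
from h import *
move([.5284,-.2648,.036],16.8)
E
```

```text
t 2.65 pos [ 0.5285 -0.2651  0.0366] rot [179.74  -0.23  16.67] open 35.7 F [-0.3 -0.2  0.1]
turn [ 0.0045 -0.004  -0.0023] shift cm [-0.   -0.03  0.06] rows 1.0
```

Close on the bar.

Call:
servo_tool:
  moves:
    - [[0,0,0,0,0,0,0.5],[0,0,0,0,0,0,0.5],[0,0,0,0,0,0,0.5],[0,0,0,0,0,0,0.5],[0,0,0,0,0,0,0.5],[0,0,0,0,0,0,0.5]]
  force: 50

```text
time: 3.15
ee_pos: [0.5284, -0.2649, 0.0365]
tcp_rot: [179.8, -0.2, 16.7]
wrist_force: [-0.2, 0.3, -2.7]
opening: 0.008
```

Call:
servo_tool:
  moves:
    - [[0,0,0,0,-0.6,0,0.5],[0,0,0,0,-1.0,0,0.5],[0,0,0,0,-1.2,0,0.5],[0,0,0,0,-1.2,0,0.5],[0,0,0,0,-1.2,0,0.5],[0,0,0,0,-1.2,0,0.5]]

```text
time: 3.65
ee_pos: [0.5086, -0.2006, 0.0365]
tcp_rot: [179.6, -0.2, 16.5]
wrist_force: [0.1, -1.9, -1.9]
opening: 0.0082
```

```bash
python3 - <<'E'
from h import *
s0=np.array([.5284,-.2649]);d=bot.get_obs()['ee_pos'][:2]-s0;print(np.linalg.norm(d)*1e3,np.degrees(np.arctan2(d[1],d[0])))
move([.5284-.1205*.289,-.2649+.1205*.957,.0365],16.8)
E
```

```text
67.31026016256843 107.1299322832673
t 3.65 pos [ 0.5086 -0.2006  0.0365] rot [179.61  -0.2   16.54] open 8.2 F [ 0.1 -1.9 -1.9]
turn [ 0.0069 -0.0035 -0.0046] shift cm [ 0.01 -5.32 -0.04] rows 2.0
```

Call:
servo_tool:
  moves:
    - [[0,0,0,0,-1.0,0,0.5],[0,0,0,0,-1.0,0,0.5],[0,0,0,0,-1.0,0,0.5],[0,0,0,0,-1.0,0,0.5],[0,0,0,0,-1.0,0,0.5],[0,0,0,0,-0.8,0,0.5],[0,0,0,0,-0.6,0,0.5],[0,0,0,0,-0.3,0,0.5]]

```text
time: 4.32
ee_pos: [0.4968, -0.1624, 0.0366]
tcp_rot: [174.7, -0.1, 15.4]
wrist_force: [4.8, -13.1, -5.3]
opening: 0.008
```

```bash
python3 - <<'E'
from h import *
s0=np.array([.5284,-.2649]);d=bot.get_obs()['ee_pos'][:2]-s0;print(np.linalg.norm(d)*1e3,np.degrees(np.arctan2(d[1],d[0])))
move([.5284-.1205*.289,-.2649+.1205*.957,.0365],16.8)
E
```

```text
107.29990627669883 107.11786033621948
t 4.3167 pos [ 0.4968 -0.1624  0.0366] rot [ 1.7473e+02 -1.3000e-01  1.5370e+01] open 8.0 F [  4.8 -13.1  -5.3]
turn [ 0.0921 -0.001  -0.0251] shift cm [ 0.03 -1.31 -0.11] rows 1.0
```

Call:
servo_tool:
  moves:
    - [[0.05,0,-0.012,0,-1.0,0,0.5],[0.05,0,-0.012,0,-1.2,0,0.5],[0.03,0,-0.005,0,-1.2,0,0.5],[0.02,0,0,0,-1.2,0,0.5]]

```text
time: 4.65
ee_pos: [0.4964, -0.1608, 0.0367]
tcp_rot: [177.5, 0.1, 15.4]
wrist_force: [22.0, -77.8, -31.0]
opening: 0.0082
```

```bash
python3 - <<'E'
from h import *
s0=np.array([.5284,-.2649]);d=bot.get_obs()['ee_pos'][:2]-s0;print(np.linalg.norm(d)*1e3,np.degrees(np.arctan2(d[1],d[0])))
move([.5284-.1205*.289,-.2649+.1205*.957,.0365],16.8)
E
```

```text
108.90884065010697 107.09611644771681
t 4.65 pos [ 0.4964 -0.1608  0.0367] rot [1.7753e+02 8.0000e-02 1.5400e+01] open 8.2 F [ 22.  -77.8 -31. ]
turn [ 0.043   0.0019 -0.0244] shift cm [ 0.03 -1.16 -0.03] rows 1.0
```

Call:
servo_tool:
  moves:
    - [[0.03,0,-0.015,0,0.15,0,0.5],[0.01,0,-0.005,0,0.05,0,0.5],[0,0,0,0,0,0,0.5]]

```text
time: 4.9
ee_pos: [0.4972, -0.1637, 0.0365]
tcp_rot: [179.8, -0.0, 16.4]
wrist_force: [1.3, -1.5, -1.0]
opening: 0.0077
```

```bash
python3 - <<'E'
from h import *
s0=np.array([.5284,-.2649]);d=bot.get_obs()['ee_pos'][:2]-s0;print(np.linalg.norm(d)*1e3,np.degrees(np.arctan2(d[1],d[0])))
move([.5284-.1205*.289,-.2649+.1205*.957,.0365],16.8)
E
```

```text
105.90059888157629 107.11643813974207
t 4.9 pos [ 0.4972 -0.1637  0.0365] rot [ 1.7976e+02 -3.0000e-02  1.6350e+01] open 7.7 F [ 1.3 -1.5 -1. ]
turn [ 0.0042 -0.0006 -0.0078] shift cm [ 0.05 -1.46 -0.  ] rows 1.0
```

Call:
servo_tool:
  moves:
    - [[0,0,-0.004,0,0.3,0,0.5],[0,0,-0.004,0,0.3,0,0.5],[0,0,0,0,0.3,0,0.5]]

```text
time: 5.15
ee_pos: [0.4974, -0.1642, 0.0365]
tcp_rot: [-179.5, -0.1, 17.1]
wrist_force: [-3.9, 10.9, 2.5]
opening: 0.0084
```

```bash
python3 - <<'E'
from h import *
s0=np.array([.5284,-.2649]);d=bot.get_obs()['ee_pos'][:2]-s0;print(np.linalg.norm(d)*1e3,np.degrees(np.arctan2(d[1],d[0])))
move([.5284-.1205*.289,-.2649+.1205*.957,.0365],16.8)
E
```

```text
105.34800876462278 107.12790027911913
t 5.15 pos [ 0.4974 -0.1642  0.0365] rot [-1.7947e+02 -7.0000e-02  1.7120e+01] open 8.4 F [-3.9 10.9  2.5]
turn [-0.0093 -0.0012  0.0056] shift cm [ 0.07 -1.51  0.01] rows 1.0
```

Call:
servo_tool:
  moves:
    - [[0,0,0,0,0,0,3.6],[0,0,0,0,0,0,3.6],[0,0,0,0,0,0,3.6],[0,0,0,0,0,-1.5,3.6],[0,0,0,0,0,-3.0,3.6],[0,0,0,0,0,-3.5,3.6],[0,0,0,0,0,-3.5,5],[0,0,0,0,0,-3,8.5]]

```text
time: 5.82
ee_pos: [0.4931, -0.1601, 0.1805]
tcp_rot: [-179.1, 0.5, 17.4]
wrist_force: [-0.1, -0.6, 0.1]
opening: 0.0593
```

```bash
python3 - <<'E'
from h import *
move([.5864,.2088,.15],97.7)
E
```

```text
t 5.8167 pos [ 0.4931 -0.1601  0.1805] rot [-179.11    0.5    17.37] open 59.3 F [-0.1 -0.6  0.1]
turn [-0.019  -0.0038 -1.402 ] shift cm [ 19.94 -32.37   3.39] rows 12.0
```

```bash
cat >> h.py <<'E'
def plan(pos,yaw,grip,n=None):
    o=bot.get_obs();R=Ro.from_euler('xyz',o['tcp_rot'],degrees=True)
    Rt=Ro.from_euler('xyz',[180,0,yaw],degrees=True)
    rv=(R.inv()*Rt).as_rotvec(); D=np.array(pos)-o['ee_pos']
    m=int(max(np.ceil(np.linalg.norm(rv)/0.115),np.ceil(np.linalg.norm(D)*100/3.9),1)); n=max(n or m,m)
    rows=[]
    for i in range(n):
        Ri=R*Ro.from_rotvec(rv*i/n); s=Ri.inv().apply(D/n)*100
        rows.append([round(float(v),3) for v in rv/n]+[round(float(v),2) for v in s]+[grip])
    print("t",round(o['time'],2),"F",o['wrist_force'].round(1),"rem",(D*1000).round(1),"rot",o['tcp_rot'].round(2)); print(n,rows)
E
python3 - <<'E'
from h import *
plan([.5864,.2088,.17],97.7,8.5,14)
E
```

```text
t 5.82 F [-0.1 -0.6  0.1] rem [ 93.3 368.9 -10.5] rot [-179.11    0.5    17.37]
14 [[-0.001, -0.0, -0.1, 1.42, -2.31, 0.1, 8.5], [-0.001, -0.0, -0.1, 1.65, -2.16, 0.1, 8.5], [-0.001, -0.0, -0.1, 1.86, -1.99, 0.09, 8.5], [-0.001, -0.0, -0.1, 2.04, -1.79, 0.09, 8.5], [-0.001, -0.0, -0.1, 2.21, -1.58, 0.09, 8.5], [-0.001, -0.0, -0.1, 2.36, -1.35, 0.08, 8.5], [-0.001, -0.0, -0.1, 2.48, -1.11, 0.08, 8.5], [-0.001, -0.0, -0.1, 2.58, -0.85, 0.08, 8.5], [-0.001, -0.0, -0.1, 2.65, -0.59, 0.08, 8.5], [-0.001, -0.0, -0.1, 2.7, -0.32, 0.08, 8.5], [-0.001, -0.0, -0.1, 2.72, -0.05, 0.08, 8.5], [-0.001, -0.0, -0.1, 2.71, 0.22, 0.07, 8.5], [-0.001, -0.0, -0.1, 2.67, 0.49, 0.07, 8.5], [-0.001, -0.0, -0.1, 2.61, 0.76, 0.07, 8.5]]
```

Call:
servo_tool:
  moves:
    - [[0,0,-0.1,1.4,-2.3,0,8.5],[0,0,-0.1,1.65,-2.15,0,8.5],[0,0,-0.1,1.85,-2.0,0,8.5],[0,0,-0.1,2.0,-1.8,0.1,8.5],[0,0,-0.1,2.2,-1.6,0.1,8.5],[0,0,-0.1,2.35,-1.35,0.1,8.5],[0,0,-0.1,2.5,-1.1,0.1,8.5],[0,0,-0.1,2.6,-0.85,0.1,8.5],[0,0,-0.1,2.65,-0.6,0.1,8.5],[0,0,-0.1,2.7,-0.3,0.1,8.5],[0,0,-0.1,2.5,0,0,8.5]]

```text
time: 6.73
ee_pos: [0.5663, 0.1376, 0.1896]
tcp_rot: [179.4, -0.3, 82.8]
wrist_force: [-0.6, -0.7, 0.6]
opening: 0.0851
```

```bash
python3 - <<'E'
from h import *
plan([.5864,.2088,.17],97.7,8.5)
t=imaging.camera("top"); cv2.imwrite("pics/top2.png",t)
crop(t,300,110,130,110,6,"a2.png")
E
```

```text
t 6.73 F [-0.6 -0.7  0.6] rem [ 20.1  71.2 -19.6] rot [179.43  -0.3   82.78]
3 [[0.004, -0.001, -0.087, 2.44, 0.36, 0.67, 8.5], [0.004, -0.001, -0.087, 2.4, 0.57, 0.67, 8.5], [0.004, -0.001, -0.087, 2.34, 0.78, 0.66, 8.5]]
```

View pics/a2.png

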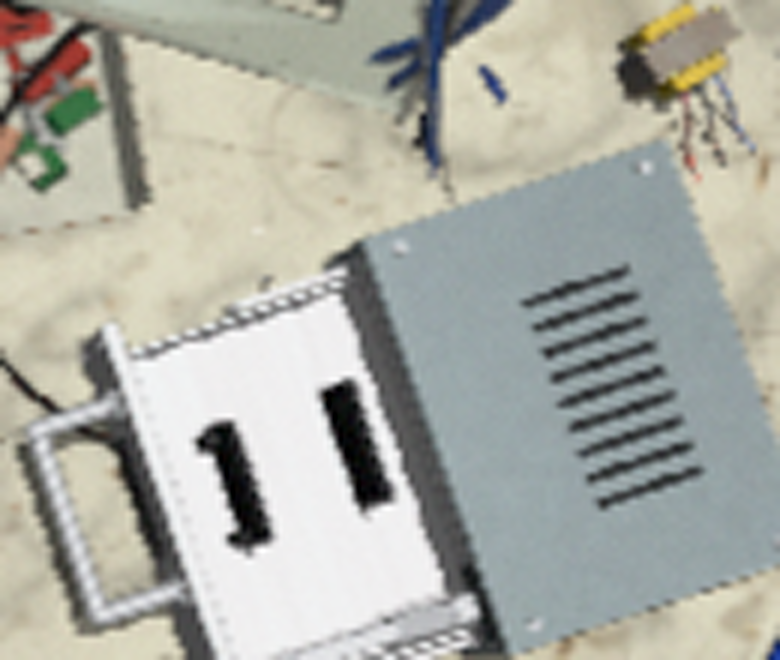

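Call:
servo_tool:
  moves:
    - [[0.004,0,-0.087,2.2,0.3,0.5,8.5],[0.004,0,-0.08,2.0,0.5,0.5,8.5],[0.002,0,-0.06,1.5,0.5,0.5,8.5],[0,0,-0.02,0.5,0.2,0,8.5],[0,0,0,0,0,0,8.5]]

```text
time: 7.2
ee_pos: [0.5839, 0.2092, 0.1753]
tcp_rot: [179.8, -0.2, 98.4]
wrist_force: [0.0, 0.5, 0.0]
opening: 0.0849
```

```bash
python3 - <<'E'
from h import *
plan([.5864,.2088,.12],97.7,8.5)
f=lambda L,ox,oy,s:np.array(L)/s+[ox-.4,oy-.4]
W=px2w("top",f([[215,422],[238,423],[245,545],[271,540],[320,390],[355,380],[365,512],[393,500]],300,110,6),.066)
print(W.round(4),W.mean(0))
u=np.array([np.cos(np.radians(-72.88)),np.sin(np.radians(-72.88))]);v=np.array([-u[1],u[0]])
h=np.array([.4974,-.1642]); print(((W[:,:2]-h)@np.c_[u,v]*1000).round(1), "expected x 113; pred centre",h+.113*u)
H=px2w("top",f([[40,436],[98,612]],300,110,6),.055);print(H,((H[:,:2]-h)@np.c_[u,v]*1000).round(1))
E
```

```text
t 7.2 F [0.  0.5 0. ] rem [  2.5  -0.4 -55.3] rot [179.76  -0.24  98.43]
2 [[0.002, -0.002, 0.006, -0.05, 0.11, 2.76, 8.5], [0.002, -0.002, 0.006, -0.04, 0.12, 2.76, 8.5]]
[[ 0.5416 -0.2333  0.066 ]
 [ 0.5409 -0.2438  0.066 ]
 [ 0.485  -0.2448  0.066 ]
 [ 0.487  -0.2567  0.066 ]
 [ 0.5551 -0.282   0.066 ]
 [ 0.5593 -0.2982  0.066 ]
 [ 0.4987 -0.3002  0.066 ]
 [ 0.5039 -0.3132  0.066 ]] [ 0.52145917 -0.27153978  0.066     ]
[[ 79.1  21.9]
 [ 88.9  18.1]
 [ 73.4 -35.5]
 [ 85.4 -37.2]
 [129.6  20.5]
 [146.3  19.7]
 [130.4 -38.8]
 [144.3 -37.7]] expected x 113; pred centre [ 0.53066426 -0.27219301]
[[ 0.53811637 -0.15443066  0.055     ]
 [ 0.45634766 -0.17832598  0.055     ]] [[  2.6  41.8]
 [  1.4 -43.4]]
```

Call:
servo_tool:
  moves:
    - [[0.002,-0.002,0.006,-0.05,0.11,1.5,8.5],[0.002,-0.002,0.006,-0.04,0.1,2.5,8.5],[0,0,0,0,0,2.5,8.5],[0,0,0,0,0,1.5,8.5],[0,0,0,0,0,0.5,8.5]]

```text
time: 7.62
ee_pos: [0.5874, 0.206, 0.0925]
tcp_rot: [179.6, 0.0, 97.1]
wrist_force: [-0.1, -0.3, 0.9]
opening: 0.0848
```

```bash
python3 - <<'E'
from h import *
plan([.5864,.2088,.012],97.7,8.5)
t=imaging.camera("top");crop(t,85,130,160,120,5,"a3.png")
E
```

```text
t 7.62 F [-0.1 -0.3  0.9] rem [ -1.    2.8 -80.5] rot [1.7956e+02 2.0000e-02 9.7070e+01]
3 [[0.003, 0.0, -0.004, 0.1, -0.04, 2.68, 8.5], [0.003, 0.0, -0.004, 0.1, -0.04, 2.68, 8.5], [0.003, 0.0, -0.004, 0.1, -0.03, 2.68, 8.5]]
```

View pics/a3.png

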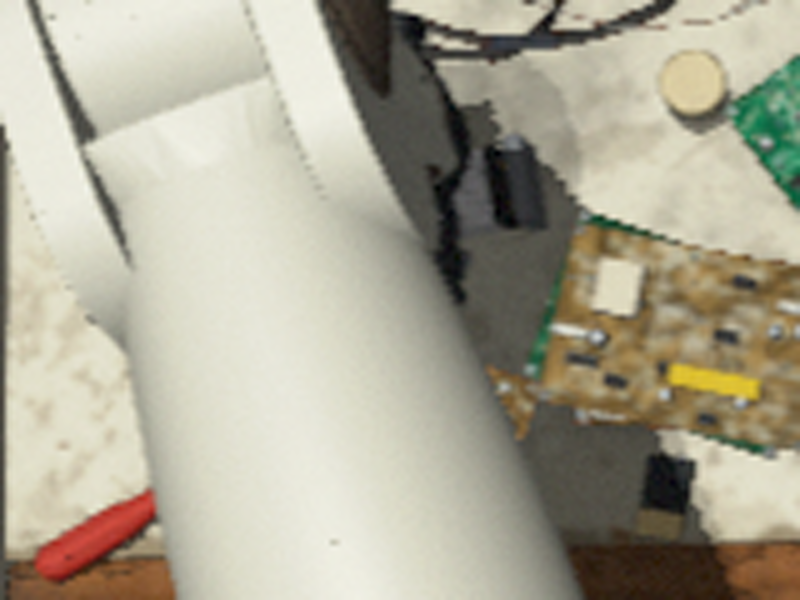

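Arm occludes the cradle; wrist clear of things. Descend.

Call:
servo_tool:
  moves:
    - [[0.003,0,-0.004,0.15,-0.06,1.5,8.5],[0.003,0,-0.002,0.1,-0.04,2.0,8.5],[0,0,0,0.05,0,2.0,8.5],[0,0,0,0,0,1.2,8.5],[0,0,0,0,0,0.4,8.5],[0,0,0,0,0,0,8.5]]

```text
time: 8.17
ee_pos: [0.5891, 0.2064, 0.0273]
tcp_rot: [179.4, -0.0, 96.9]
wrist_force: [0.2, -0.4, -1.1]
opening: 0.0852
```

```bash
python3 - <<'E'
from h import *
plan([.5864,.2088,.012],97.7,8.5)
E
```

```text
t 8.17 F [ 0.2 -0.4 -1.1] rem [ -2.7   2.4 -15.3] rot [ 1.7941e+02 -3.0000e-02  9.6920e+01]
1 [[0.01, -0.0, -0.014, 0.27, -0.26, 1.53, 8.5]]
```

Call:
servo_tool:
  moves:
    - [[0.006,0,-0.008,0.18,-0.18,0.6,8.5],[0.004,0,-0.005,0.1,-0.1,0.6,8.5],[0,0,0,0,0,0.3,8.5],[0,0,0,0,0,0,8.5]]

```text
time: 8.5
ee_pos: [0.5877, 0.2094, 0.0151]
tcp_rot: [179.8, -0.1, 97.7]
wrist_force: [-0.1, -0.0, -0.6]
opening: 0.0849
```

```bash
python3 - <<'E'
from h import *
plan([.5864,.2088,.012],97.7,8.5)
E
```

```text
t 8.5 F [-0.1 -0.  -0.6] rem [-1.3 -0.6 -3.1] rot [ 1.7977e+02 -8.0000e-02  9.7690e+01]
1 [[0.004, -0.001, -0.0, -0.04, -0.14, 0.31, 8.5]]
```

Call:
servo_tool:
  moves:
    - [[0.004,0,0,0,-0.1,0.25,8.5],[0,0,0,0,0,0,6],[0,0,0,0,0,0,5],[0,0,0,0,0,0,4],[0,0,0,0,0,0,3.5],[0,0,0,0,0,0,3.5],[0,0,0,0,0,0,3.5],[0,0,0,0,0,0,3.5]]
  force: 40

```text
time: 9.17
ee_pos: [0.5873, 0.2096, 0.0136]
tcp_rot: [179.9, -0.1, 97.7]
wrist_force: [0.2, 0.1, -0.5]
opening: 0.0435
```

```bash
python3 - <<'E'
from h import *
plan([.5864,.2088,.012],97.7,8.5)
E
```

```text
t 9.17 F [ 0.2  0.1 -0.5] rem [-0.9 -0.8 -1.6] rot [ 1.7992e+02 -1.0000e-01  9.7700e+01]
1 [[0.001, -0.002, -0.0, -0.07, -0.1, 0.16, 8.5]]
```

Call:
servo_tool:
  moves:
    - [[0,0,0,0,0,-0.8,3.5],[0,0,0,0,0,-1.2,3.5],[0,0,0,0,0,-1.6,3.5],[0,0,0,0,0,-1.8,3.5],[0,0,0,0,0,-1.8,3.5],[0,0,0,0,0,-1.5,3.5],[0,0,0,0,0,-0.5,3.5],[0,0,0,0,0,0,3.5]]
  force: 50

```text
time: 9.83
ee_pos: [0.5847, 0.2085, 0.1114]
tcp_rot: [-179.7, -0.0, 97.7]
wrist_force: [1.1, -0.0, -4.7]
opening: 0.0435
```

```bash
python3 - <<'E'
from h import *
plan([.567,.3704,.105],97.7,3.5)
t=imaging.camera("top");crop(t,85,130,160,120,5,"a4.png")
s=imaging.camera("scene");crop(s,120,180,160,100,5,"a4s.png")
E
```

```text
t 9.83 F [ 1.1 -0.  -4.7] rem [-17.7 161.9  -6.4] rot [-1.797e+02 -1.000e-02  9.770e+01]
5 [[-0.001, -0.0, -0.0, 3.26, 0.08, 0.13, 3.5], [-0.001, -0.0, -0.0, 3.26, 0.08, 0.13, 3.5], [-0.001, -0.0, -0.0, 3.26, 0.08, 0.13, 3.5], [-0.001, -0.0, -0.0, 3.26, 0.08, 0.13, 3.5], [-0.001, -0.0, -0.0, 3.26, 0.08, 0.13, 3.5]]
```

View pics/a4s.png

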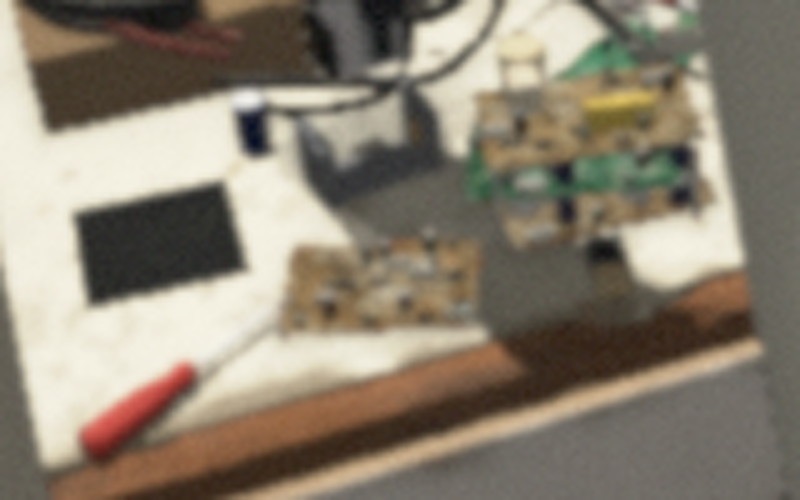

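Call:
servo_tool:
  moves:
    - [[-0.003,0,0,1.5,0,0,3.5],[0,0,0,2.5,0.05,0,3.5],[0,0,0,2.8,0.05,0.1,3.5],[0,0,0,2.8,0.05,0.1,3.5],[0,0,0,2.5,0.05,0,3.5],[0,0,0,1.5,0,0,3.5],[0,0,0,0.8,0,0,3.5],[0,0,0,0,0,0,3.5]]

```text
time: 10.6
ee_pos: [0.5621, 0.3572, 0.0973]
tcp_rot: [-179.1, 0.3, 97.5]
wrist_force: [-0.9, -0.1, -4.4]
opening: 0.0436
```

```bash
python3 - <<'E'
from h import *
plan([.567,.3704,.010],97.7,3.5)
E
```

```text
t 10.6 F [-0.9 -0.1 -4.4] rem [  4.9  13.2 -87.3] rot [-179.09    0.28   97.54]
3 [[-0.005, 0.002, -0.001, 0.43, 0.27, 2.9, 3.5], [-0.005, 0.002, -0.001, 0.42, 0.25, 2.91, 3.5], [-0.005, 0.002, -0.001, 0.42, 0.24, 2.91, 3.5]]
```

Call:
servo_tool:
  moves:
    - [[-0.005,0.002,0,0.5,0.3,1.2,3.5],[-0.005,0.002,0,0.4,0.2,1.8,3.5],[-0.004,0,0,0.3,0.1,1.8,3.5],[0,0,0,0,0,1.2,3.5],[0,0,0,0,0,0.5,3.5],[0,0,0,0,0,0,3.5]]

```text
time: 11.1
ee_pos: [0.5666, 0.3652, 0.0286]
tcp_rot: [-179.8, 0.2, 97.4]
wrist_force: [0.7, 0.2, -3.5]
opening: 0.0432
```

```bash
python3 - <<'E'
from h import *
plan([.567,.3704,.010],97.7,3.5)
E
```

```text
t 11.1 F [ 0.7  0.2 -3.5] rem [  0.4   5.2 -18.6] rot [-179.82    0.21   97.41]
1 [[-0.003, 0.004, -0.005, 0.52, 0.11, 1.86, 3.5]]
```

Call:
servo_tool:
  moves:
    - [[-0.002,0.003,-0.003,0.3,0.05,0.6,3.5],[0,0,0,0.1,0,0.6,3.5],[0,0,0,0,0,0.5,3.5],[0,0,0,0,0,0.3,3.5],[0,0,0,0,0,0,3.5]]

```text
time: 11.52
ee_pos: [0.5681, 0.3684, 0.0094]
tcp_rot: [179.9, -0.0, 97.5]
wrist_force: [-0.7, -0.7, -4.8]
opening: 0.0431
```

```bash
python3 - <<'E'
from h import *
plan([.567,.3704,.0086],97.7,3.5)
E
```

```text
t 11.52 F [-0.7 -0.7 -4.8] rem [-1.1  2.  -0.8] rot [ 1.7991e+02 -3.0000e-02  9.7490e+01]
1 [[0.001, -0.0, -0.004, 0.22, -0.09, 0.08, 3.5]]
```

Call:
servo_tool:
  moves:
    - [[0,0,0,0,0,0.1,3.5],[0,0,0,0,0,0.1,3.5],[0,0,0,0,0,0.05,3.5]]

```text
time: 11.77
ee_pos: [0.5686, 0.3687, 0.0087]
tcp_rot: [179.8, -0.1, 97.5]
wrist_force: [0.1, -0.3, -5.2]
opening: 0.0434
```

```bash
python3 - <<'E'
from h import *
plan([.567,.3704,.0086],97.7,3.5)
E
```

```text
t 11.77 F [ 0.1 -0.3 -5.2] rem [-1.6  1.7 -0.1] rot [ 1.7982e+02 -8.0000e-02  9.7500e+01]
1 [[0.003, -0.001, -0.004, 0.19, -0.13, 0.01, 3.5]]
```

Call:
servo_tool:
  moves:
    - [[0,0,0,0,0,0.15,3.5],[0,0,0,0,0,0.15,3.5],[0,0,0,0,0,0.1,3.5]]

```text
time: 12.02
ee_pos: [0.5688, 0.3688, 0.0087]
tcp_rot: [179.7, -0.1, 97.5]
wrist_force: [-2.2, -1.6, 1.8]
opening: 0.0433
```

Call:
servo_tool:
  moves:
    - [[0,0,0,0,0,0,4.6],[0,0,0,0,0,0,5.5],[0,0,0,0,0,0,7.5],[0,0,0,0,0,0,8.5],[0,0,0,0,0,0,8.5],[0,0,0,0,0,-1.0,8.5],[0,0,0,0,0,-2.0,8.5],[0,0,0,0,0,-2.5,8.5],[0,0,0,0,0,-2.5,8.5],[0,0,0,0,0,-1.0,8.5],[0,0,0,0,0,0,8.5]]

```text
time: 12.93
ee_pos: [0.5689, 0.3691, 0.105]
tcp_rot: [179.5, -0.2, 97.5]
wrist_force: [0.5, -0.6, 0.3]
opening: 0.0848
```

```bash
python3 - <<'E'
from h import *
plan([.5688,.3688,.11],7.5,8.5)
t=imaging.camera("top");crop(t,85,130,160,120,5,"a5.png")
s=imaging.camera("scene");crop(s,120,180,160,100,5,"a5s.png")
E
```

```text
t 12.93 F [ 0.5 -0.6  0.3] rem [-0.1 -0.3  5. ] rot [179.54  -0.22  97.52]
14 [[0.0, -0.001, 0.112, -0.0, -0.0, -0.04, 8.5], [0.0, -0.001, 0.112, -0.0, -0.0, -0.04, 8.5], [0.0, -0.001, 0.112, -0.0, 0.0, -0.04, 8.5], [0.0, -0.001, 0.112, -0.0, 0.0, -0.04, 8.5], [0.0, -0.001, 0.112, -0.0, 0.0, -0.04, 8.5], [0.0, -0.001, 0.112, -0.0, 0.0, -0.04, 8.5], [0.0, -0.001, 0.112, -0.0, 0.0, -0.04, 8.5], [0.0, -0.001, 0.112, -0.0, 0.0, -0.04, 8.5], [0.0, -0.001, 0.112, -0.0, 0.0, -0.04, 8.5], [0.0, -0.001, 0.112, -0.0, 0.0, -0.04, 8.5], [0.0, -0.001, 0.112, -0.0, 0.0, -0.04, 8.5], [0.0, -0.001, 0.112, -0.0, 0.0, -0.04, 8.5], [0.0, -0.001, 0.112, -0.0, 0.0, -0.04, 8.5], [0.0, -0.001, 0.112, -0.0, 0.0, -0.04, 8.5]]
```

View pics/a5s.png

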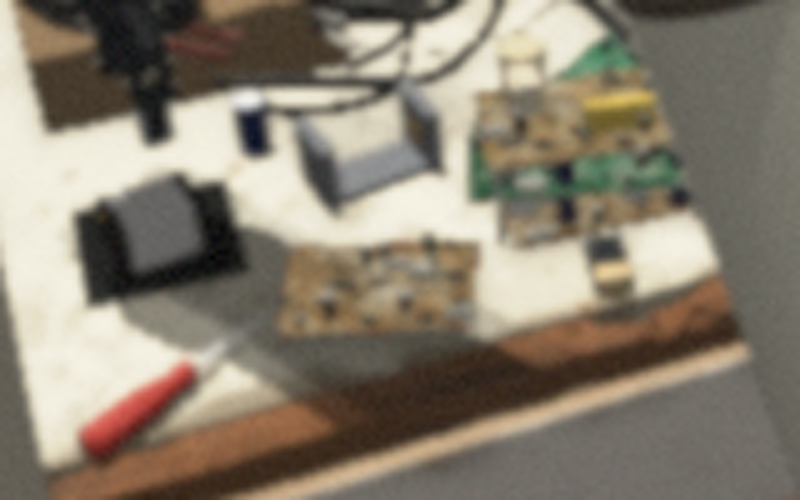

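View pics/a5.png

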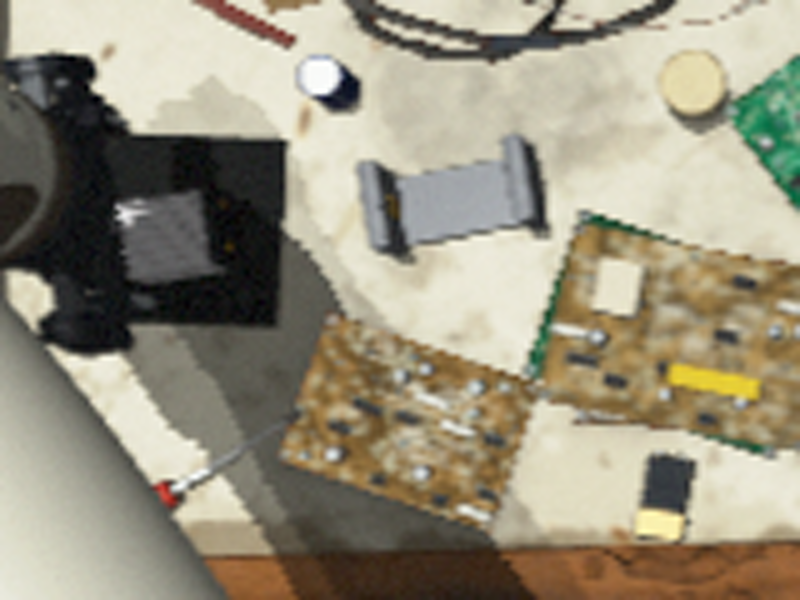

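Call:
servo_tool:
  moves:
    - [[0,0,0.11,0,0,0,8.5],[0,0,0.12,0,0,0,8.5],[0,0,0.12,0,0,0,8.5],[0,0,0.12,0,0,0,8.5],[0,0,0.12,0,0,0,8.5],[0,0,0.12,0,0,0,8.5],[0,0,0.12,0,0,0,8.5],[0,0,0.12,0,0,0,8.5],[0,0,0.12,0,0,0,8.5],[0,0,0.12,0,0,0,8.5],[0,0,0.12,0,0,0,8.5],[0,0,0.12,0,0,0,8.5]]

```text
time: 14.03
ee_pos: [0.6003, 0.2861, 0.0766]
tcp_rot: [-176.0, 1.9, 23.8]
wrist_force: [-0.2, -0.1, 0.3]
opening: 0.0848
```

```bash
python3 - <<'E'
from h import *
plan([.5688,.3688,.10],7.5,8.5)
print(px2w("top",np.array([[165,236]])/5+[84.6,129.6],.043))
E
```

```text
t 14.03 F [-0.2 -0.1  0.3] rem [-31.5  82.7  23.4] rot [-176.02    1.91   23.84]
3 [[-0.021, 0.014, 0.095, 0.13, -2.99, -0.58, 8.5], [-0.021, 0.014, 0.095, -0.15, -2.98, -0.64, 8.5], [-0.021, 0.014, 0.095, -0.42, -2.94, -0.71, 8.5]]
[[0.567512   0.37058047 0.043     ]]
```

Call:
servo_tool:
  moves:
    - [[-0.01,0.01,0.05,0,-1.0,-1.5,8.5],[-0.02,0.01,0.07,0,-2.0,-1.5,8.5],[-0.02,0.01,0.07,-0.3,-2.5,-1.0,8.5],[0,0,0.04,-0.3,-2.0,0,8.5],[0,0,0,0,-0.5,0,8.5]]

```text
time: 14.45
ee_pos: [0.6034, 0.255, 0.1187]
tcp_rot: [-174.6, 1.7, 20.6]
wrist_force: [-0.6, 0.1, 0.5]
opening: 0.0853
```

```bash
python3 - <<'E'
from h import *
plan([.5688,.3688,.10],7.5,8.5)
E
```

```text
t 14.45 F [-0.6  0.1  0.5] rem [-34.6 113.8 -18.7] rot [-174.64    1.7    20.64]
4 [[-0.022, 0.01, 0.057, 0.21, -2.91, 0.74, 8.5], [-0.022, 0.01, 0.057, 0.03, -2.93, 0.67, 8.5], [-0.022, 0.01, 0.057, -0.14, -2.95, 0.61, 8.5], [-0.022, 0.01, 0.057, -0.31, -2.95, 0.54, 8.5]]
```

```bash
python3 - <<'E'
from h import *
o=bot.get_obs();print(o['q'].round(1),o['qd'].round(1),o['joint_efforts'].round(1))
s=imaging.camera("scene");cv2.imwrite("pics/a6s.png",s);cv2.imwrite("pics/a6.png",imaging.camera("top"))
E
```

```text
[ 20.6  20.5  15.8  87.    5.4 179.9] [ 3.3 -0.7  1.6  0.6  0.3  0. ] [ -1.6 -70.2  47.5   0.5   0.4   0. ]
```

View pics/a6s.png

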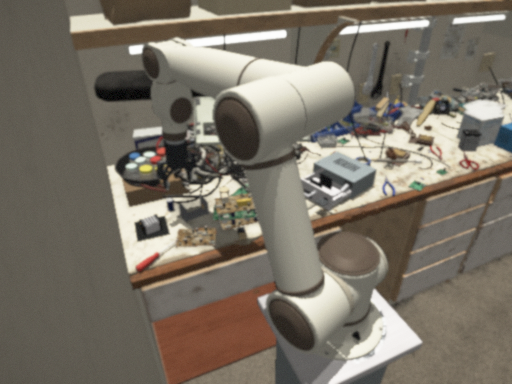

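View pics/a6.png

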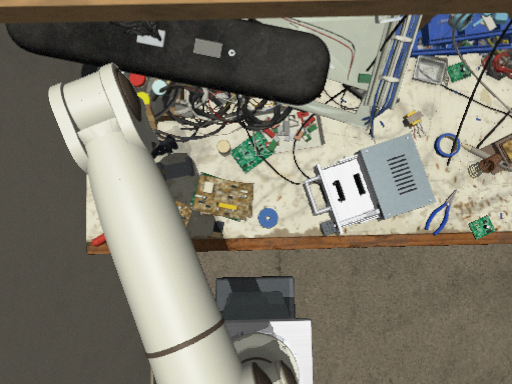

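```bash
python3 - <<'E'
from h import *
plan([.5688,.3688,.13],95,8.5)
E
```

```text
t 14.55 F [-0.5 -0.5 -0.2] rem [-34.6 112.7  11.5] rot [-174.68    1.67   20.75]
12 [[-0.008, -0.003, -0.108, 0.06, -0.98, -0.01, 8.5], [-0.008, -0.003, -0.108, 0.17, -0.97, -0.01, 8.5], [-0.008, -0.003, -0.108, 0.27, -0.95, -0.02, 8.5], [-0.008, -0.003, -0.108, 0.37, -0.91, -0.03, 8.5], [-0.008, -0.003, -0.108, 0.47, -0.87, -0.04, 8.5], [-0.008, -0.003, -0.108, 0.56, -0.81, -0.05, 8.5], [-0.008, -0.003, -0.108, 0.64, -0.75, -0.06, 8.5], [-0.008, -0.003, -0.108, 0.72, -0.67, -0.06, 8.5], [-0.008, -0.003, -0.108, 0.79, -0.59, -0.07, 8.5], [-0.008, -0.003, -0.108, 0.85, -0.5, -0.08, 8.5], [-0.008, -0.003, -0.108, 0.89, -0.41, -0.09, 8.5], [-0.008, -0.003, -0.108, 0.93, -0.31, -0.09, 8.5]]
```

Call:
servo_tool:
  moves:
    - [[-0.008,-0.003,-0.108,0.06,-0.98,-0.2,8.5],[-0.008,-0.003,-0.108,0.17,-0.97,-0.2,8.5],[-0.008,-0.003,-0.108,0.27,-0.95,0,8.5],[-0.008,-0.003,-0.108,0.37,-0.91,0,8.5],[-0.008,-0.003,-0.108,0.47,-0.87,0,8.5],[-0.008,-0.003,-0.108,0.56,-0.81,0,8.5],[-0.008,-0.003,-0.108,0.64,-0.75,0,8.5],[-0.008,-0.003,-0.108,0.72,-0.67,0,8.5],[-0.008,-0.003,-0.108,0.79,-0.59,0,8.5],[-0.008,-0.003,-0.108,0.85,-0.5,0,8.5]]

```text
time: 15.38
ee_pos: [0.5649, 0.3622, 0.1217]
tcp_rot: [-178.8, -0.0, 86.3]
wrist_force: [-0.2, -0.2, 0.1]
opening: 0.0851
```

```bash
python3 - <<'E'
from h import *
print(bot.get_obs()['ee_pos'],bot.get_obs()['q'].round(1))
plan([.5688,.3688,.11],187.5,8.5)
E
```

```text
[0.56486157 0.36216783 0.12172072] [ 32.4  22.1  18.3  87.2   0.7 126.1]
t 15.38 F [-0.2 -0.2  0.1] rem [  3.9   6.6 -11.7] rot [-178.82   -0.     86.28]
16 [[-0.001, -0.001, -0.11, 0.04, 0.02, 0.07, 8.5], [-0.001, -0.001, -0.11, 0.04, 0.03, 0.07, 8.5], [-0.001, -0.001, -0.11, 0.04, 0.03, 0.07, 8.5], [-0.001, -0.001, -0.11, 0.03, 0.04, 0.07, 8.5], [-0.001, -0.001, -0.11, 0.03, 0.04, 0.07, 8.5], [-0.001, -0.001, -0.11, 0.02, 0.04, 0.07, 8.5], [-0.001, -0.001, -0.11, 0.02, 0.04, 0.07, 8.5], [-0.001, -0.001, -0.11, 0.02, 0.05, 0.07, 8.5], [-0.001, -0.001, -0.11, 0.01, 0.05, 0.07, 8.5], [-0.001, -0.001, -0.11, 0.0, 0.05, 0.07, 8.5], [-0.001, -0.001, -0.11, -0.0, 0.05, 0.07, 8.5], [-0.001, -0.001, -0.11, -0.01, 0.05, 0.07, 8.5], [-0.001, -0.001, -0.11, -0.01, 0.05, 0.07, 8.5], [-0.001, -0.001, -0.11, -0.02, 0.05, 0.07, 8.5], [-0.001, -0.001, -0.11, -0.02, 0.04, 0.07, 8.5], [-0.001, -0.001, -0.11, -0.03, 0.04, 0.07, 8.5]]
```

Call:
servo_tool:
  moves:
    - [[0,0,-0.11,0,0,0,8.5],[0,0,-0.12,0,0,0,8.5],[0,0,-0.12,0,0,0,8.5],[0,0,-0.12,0,0,0,8.5],[0,0,-0.12,0,0,0,8.5],[0,0,-0.12,0,0,0,8.5],[0,0,-0.12,0,0,0,8.5],[0,0,-0.12,0,0,0,8.5],[0,0,-0.12,0,0,0,8.5],[0,0,-0.12,0,0,0,8.5],[0,0,-0.12,0,0,0,8.5],[0,0,-0.12,0,0,0,8.5]]

```text
time: 16.38
ee_pos: [0.552, 0.3791, 0.1129]
tcp_rot: [-179.6, -1.5, 171.8]
wrist_force: [1.2, -0.4, -0.1]
opening: 0.085
```

```bash
python3 - <<'E'
from h import *
print(bot.get_obs()['ee_pos'],bot.get_obs()['q'].round(1))
plan([.5688,.3688,.08],187.5,8.5)
E
```

```text
[0.55198038 0.37905232 0.11293617] [34.2 22.4 17.8 86.8  0.7 42.3]
t 16.38 F [ 1.2 -0.4 -0.1] rem [ 16.8 -10.3 -32.9] rot [-179.55   -1.54  171.83]
3 [[-0.001, -0.009, -0.091, -0.63, -0.25, 1.08, 8.5], [-0.001, -0.009, -0.091, -0.6, -0.31, 1.09, 8.5], [-0.001, -0.009, -0.091, -0.56, -0.36, 1.09, 8.5]]
```

Call:
servo_tool:
  moves:
    - [[0,-0.009,-0.08,-0.6,-0.25,0.3,8.5],[0,-0.009,-0.07,-0.5,-0.3,0.5,8.5],[0,-0.005,-0.06,-0.4,-0.3,0.5,8.5],[0,0,-0.02,0,0,0,8.5],[0,0,0,0,0,0,8.5]]

```text
time: 16.8
ee_pos: [0.5622, 0.3748, 0.0962]
tcp_rot: [-179.7, -0.4, -173.3]
wrist_force: [0.0, 0.1, 0.4]
opening: 0.0849
```

```bash
python3 - <<'E'
from h import *
plan([.5688,.3695,.07],187.5,8.5)
E
```

```text
t 16.8 F [0.  0.1 0.4] rem [  6.6  -5.3 -26.2] rot [-179.68   -0.42 -173.32]
1 [[-0.006, -0.007, -0.014, -0.61, -0.59, 2.62, 8.5]]
```

Call:
servo_tool:
  moves:
    - [[-0.004,-0.005,-0.008,-0.45,-0.45,0.8,8.5],[-0.002,-0.002,-0.005,-0.15,-0.15,0.8,8.5],[0,0,0,0,0,0.8,8.5],[0,0,0,0,0,0,8.5],[0,0,0,0,0,0,8.5]]

```text
time: 17.22
ee_pos: [0.5679, 0.3706, 0.069]
tcp_rot: [180.0, -0.1, -172.7]
wrist_force: [0.4, 0.3, 0.2]
opening: 0.085
```

```bash
python3 - <<'E'
from h import *
plan([.5688,.3695,.014],187.5,8.5)
E
```

```text
t 17.22 F [0.4 0.3 0.2] rem [  0.9  -1.1 -55. ] rot [ 1.7995e+02 -6.0000e-02 -1.7266e+02]
2 [[0.0, -0.001, -0.001, -0.04, -0.06, 2.75, 8.5], [0.0, -0.001, -0.001, -0.04, -0.06, 2.75, 8.5]]
```

Call:
servo_tool:
  moves:
    - [[0,0,0,-0.08,-0.1,1.0,8.5],[0,0,0,-0.02,-0.03,1.4,8.5],[0,0,0,0,0,1.4,8.5],[0,0,0,0,0,0.9,8.5],[0,0,0,0,0,0.4,8.5],[0,0,0,0,0,0,8.5]]

```text
time: 17.72
ee_pos: [0.5695, 0.3693, 0.0145]
tcp_rot: [179.9, -0.0, -172.8]
wrist_force: [0.0, -0.4, 0.2]
opening: 0.0851
```

```bash
python3 - <<'E'
from h import *
plan([.5688,.3695,.014],187.5,8.5)
E
```

```text
t 17.72 F [ 0.  -0.4  0.2] rem [-0.7  0.2 -0.5] rot [ 1.7993e+02 -1.0000e-02 -1.7276e+02]
1 [[0.001, -0.0, -0.005, 0.06, 0.03, 0.05, 8.5]]
```

Call:
servo_tool:
  moves:
    - [[0,0,0,0.05,0,0,7.5],[0,0,0,0,0,0,6.8],[0,0,0,0,0,0,6.2],[0,0,0,0,0,0,5.5],[0,0,0,0,0,0,5.5],[0,0,0,0,0,0,5.5],[0,0,0,0,0,0,5.5],[0,0,0,0,0,0,5.5]]
  force: 50

```text
time: 18.38
ee_pos: [0.5692, 0.3698, 0.0159]
tcp_rot: [179.9, 0.0, -172.8]
wrist_force: [-1.5, 0.2, -2.3]
opening: 0.063
```

Call:
servo_tool:
  moves:
    - [[0,0,0,0,0,-0.8,5.5],[0,0,0,0,0,-1.4,5.5],[0,0,0,0,0,-1.8,5.5],[0,0,0,0,0,-2.0,5.5],[0,0,0,0,0,-2.0,5.5],[0,0,0,0,0,-1.8,5.5],[0,0,0,0,0,-1.0,5.5],[0,0,0,0,0,0,5.5]]

```text
time: 19.05
ee_pos: [0.5675, 0.3678, 0.1285]
tcp_rot: [-179.9, -0.3, -172.8]
wrist_force: [0.3, 0.2, -5.3]
opening: 0.0629
```

```bash
python3 - <<'E'
from h import *
u=np.array([np.cos(np.radians(-72.88)),np.sin(np.radians(-72.88))]);v=np.array([-u[1],u[0]])
b=np.array([.4974,-.1642])+.113*u-.0083*v;print(b)
print(bot.get_obs()['q'].round(1))
plan([*b,.16],107.1,5.5,22)
E
```

```text
[ 0.52273203 -0.27463631]
[32.9 22.1 19.1 87.2  0.  25.7]
t 19.05 F [ 0.3  0.2 -5.3] rem [ -44.8 -642.4   31.5] rot [-179.92   -0.26 -172.78]
22 [[-0.0, -0.0, 0.064, 0.57, -2.87, -0.14, 5.5], [-0.0, -0.0, 0.064, 0.39, -2.9, -0.14, 5.5], [-0.0, -0.0, 0.064, 0.2, -2.92, -0.14, 5.5], [-0.0, -0.0, 0.064, 0.02, -2.93, -0.14, 5.5], [-0.0, -0.0, 0.064, -0.17, -2.92, -0.14, 5.5], [-0.0, -0.0, 0.064, -0.36, -2.91, -0.14, 5.5], [-0.0, -0.0, 0.064, -0.54, -2.88, -0.14, 5.5], [-0.0, -0.0, 0.064, -0.72, -2.84, -0.14, 5.5], [-0.0, -0.0, 0.064, -0.9, -2.79, -0.14, 5.5], [-0.0, -0.0, 0.064, -1.08, -2.72, -0.14, 5.5], [-0.0, -0.0, 0.064, -1.25, -2.65, -0.14, 5.5], [-0.0, -0.0, 0.064, -1.41, -2.56, -0.14, 5.5], [-0.0, -0.0, 0.064, -1.57, -2.47, -0.14, 5.5], [-0.0, -0.0, 0.064, -1.73, -2.36, -0.14, 5.5], [-0.0, -0.0, 0.064, -1.87, -2.25, -0.14, 5.5], [-0.0, -0.0, 0.064, -2.01, -2.13, -0.14, 5.5], [-0.0, -0.0, 0.064, -2.14, -1.99, -0.14, 5.5], [-0.0, -0.0, 0.064, -2.27, -1.85, -0.14, 5.5], [-0.0, -0.0, 0.064, -2.38, -1.71, -0.14, 5.5], [-0.0, -0.0, 0.064, -2.48, -1.55, -0.14, 5.5], [-0.0, -0.0, 0.064, -2.58, -1.39, -0.14, 5.5], [-0.0, -0.0, 0.064, -2.66, -1.22, -0.14, 5.5]]
```

Call:
servo_tool:
  moves:
    - [[0,0,0.064,0.5,-1.5,-0.5,5.5],[0,0,0.064,0.4,-2.5,-0.5,5.5],[0,0,0.064,0.2,-2.9,-0.4,5.5],[0,0,0.064,0,-2.9,-0.3,5.5],[0,0,0.064,-0.15,-2.9,-0.2,5.5],[0,0,0.064,-0.35,-2.9,-0.2,5.5],[0,0,0.064,-0.55,-2.9,-0.15,5.5],[0,0,0.064,-0.7,-2.85,-0.15,5.5],[0,0,0.064,-0.9,-2.8,-0.15,5.5],[0,0,0.064,-1.1,-2.7,-0.15,5.5]]

```text
time: 19.88
ee_pos: [0.5383, 0.0879, 0.1472]
tcp_rot: [-179.4, -0.5, 149.4]
wrist_force: [1.3, 0.5, -4.7]
opening: 0.0628
```

```bash
python3 - <<'E'
from h import *
print(bot.get_obs()['ee_pos'],bot.get_obs()['q'].round(1))
plan([.5227,-.2746,.15],107.1,5.5,12)
E
```

```text
[0.53834476 0.0879084  0.14716244] [ 9.3  4.3  0.  86.5 -0.1 39.9]
t 19.88 F [ 1.3  0.5 -4.7] rem [ -15.6 -362.5    2.8] rot [-179.4    -0.51  149.42]
12 [[-0.001, -0.0, 0.062, -1.42, -2.67, -0.01, 5.5], [-0.001, -0.0, 0.062, -1.59, -2.57, -0.01, 5.5], [-0.001, -0.0, 0.062, -1.74, -2.47, -0.01, 5.5], [-0.001, -0.0, 0.062, -1.89, -2.36, -0.01, 5.5], [-0.001, -0.0, 0.062, -2.03, -2.24, -0.02, 5.5], [-0.001, -0.0, 0.062, -2.17, -2.11, -0.02, 5.5], [-0.001, -0.0, 0.062, -2.29, -1.97, -0.02, 5.5], [-0.001, -0.0, 0.062, -2.41, -1.83, -0.02, 5.5], [-0.001, -0.0, 0.062, -2.52, -1.68, -0.02, 5.5], [-0.001, -0.0, 0.062, -2.61, -1.52, -0.02, 5.5], [-0.001, -0.0, 0.062, -2.7, -1.36, -0.02, 5.5], [-0.001, -0.0, 0.062, -2.78, -1.19, -0.02, 5.5]]
```

Call:
servo_tool:
  moves:
    - [[0,0,0.06,-1.4,-2.6,-0.1,5.5],[0,0,0.06,-1.6,-2.5,-0.1,5.5],[0,0,0.06,-1.75,-2.45,-0.1,5.5],[0,0,0.06,-1.9,-2.35,-0.1,5.5],[0,0,0.06,-2.0,-2.25,-0.1,5.5],[0,0,0.06,-2.1,-2.1,0,5.5],[0,0,0.06,-2.3,-1.9,0,5.5],[0,0,0.06,-2.4,-1.8,0,5.5],[0,0,0.06,-2.2,-1.5,0,5.5],[0,0,0.05,-1.5,-0.9,0,5.5],[0,0,0.03,-0.8,-0.4,0,5.5],[0,0,0,0,0,0,5.5]]

```text
time: 20.88
ee_pos: [0.516, -0.2234, 0.1433]
tcp_rot: [-178.6, -0.3, 111.5]
wrist_force: [-1.2, 0.2, -4.8]
opening: 0.0633
```

```bash
python3 - <<'E'
from h import *
plan([.5227,-.2746,.12],107.1,5.5)
E
```

```text
t 20.88 F [-1.2  0.2 -4.8] rem [  6.7 -51.2 -23.3] rot [-178.64   -0.29  111.52]
2 [[-0.012, -0.002, 0.039, -2.51, -0.6, 1.17, 5.5], [-0.012, -0.002, 0.039, -2.53, -0.52, 1.17, 5.5]]
```

Call:
servo_tool:
  moves:
    - [[-0.008,0,0.025,-1.7,-0.4,0.3,5.5],[-0.008,0,0.025,-1.6,-0.35,0.3,5.5],[-0.005,0,0.015,-1.0,-0.2,0.3,5.5],[0,0,0,-0.2,0,0.2,5.5],[0,0,0,0,0,0,5.5],[0,0,0,0,0,0,5.5]]

```text
time: 21.38
ee_pos: [0.5227, -0.2679, 0.129]
tcp_rot: [-179.8, -0.5, 107.9]
wrist_force: [-0.2, 0.2, -4.5]
opening: 0.0631
```

```bash
python3 - <<'E'
from h import *
plan([.5227,-.2746,.10],107.1,5.5)
crop(imaging.camera("top"),300,110,130,110,6,"a7.png")
crop(imaging.camera("scene"),270,130,130,100,6,"a7s.png")
E
```

```text
t 21.38 F [-0.2  0.2 -4.5] rem [ -0.   -6.7 -29. ] rot [-179.79   -0.48  107.9 ]
1 [[-0.004, -0.008, 0.014, -0.66, -0.2, 2.9, 5.5]]
```

View pics/a7.png

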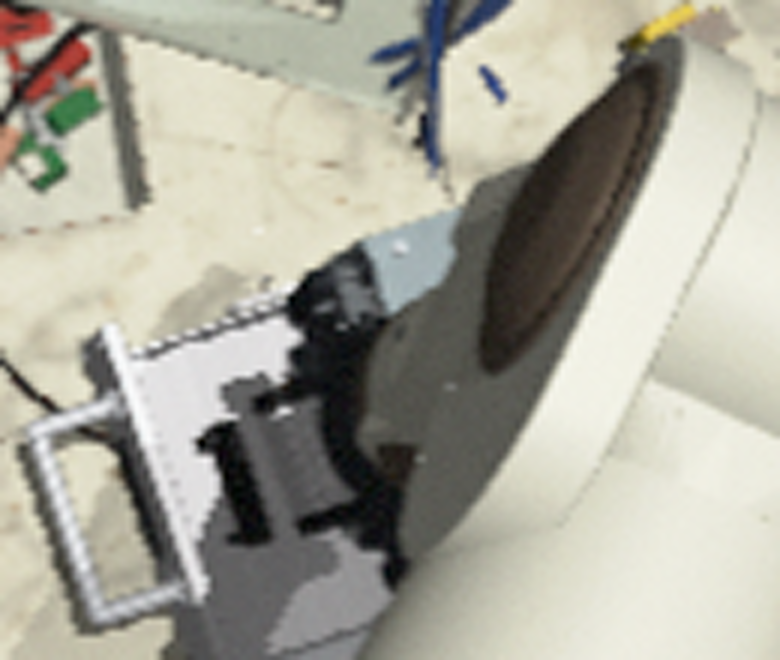

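View pics/a7s.png

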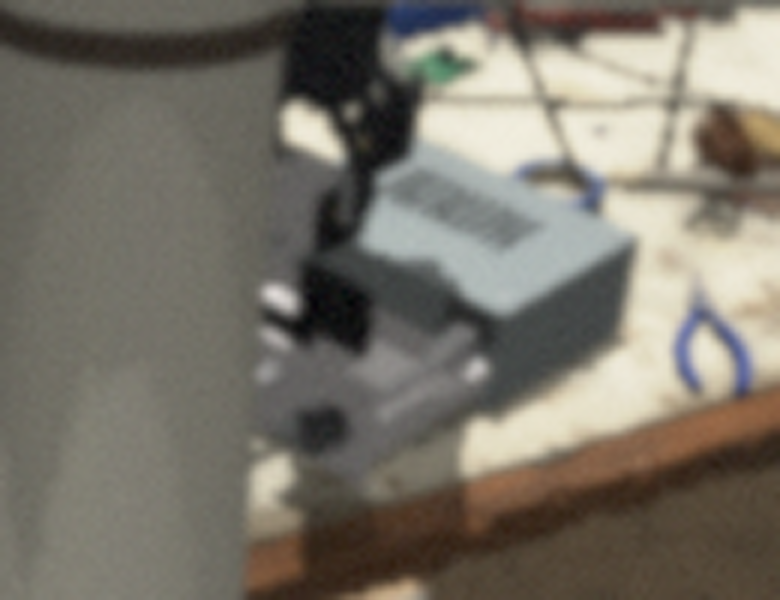

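Call:
servo_tool:
  moves:
    - [[-0.003,-0.006,0.01,-0.45,-0.12,0.8,5.5],[0,0,0.004,-0.25,-0.05,1.2,5.5],[0,0,0,0,0,1.0,5.5],[0,0,0,0,0,0.3,5.5],[0,0,0,0,0,0,5.5]]

```text
time: 21.9
ee_pos: [0.5236, -0.2738, 0.0929]
tcp_rot: [180.0, -0.1, 107.2]
wrist_force: [0.2, -0.0, -5.1]
opening: 0.0631
```

```bash
python3 - <<'E'
from h import *
plan([.5227,-.2746,.085],107.1,5.5)
E
```

```text
t 21.9 F [ 0.2 -0.  -5.1] rem [-0.9 -0.8 -7.9] rot [ 1.7999e+02 -7.0000e-02  1.0719e+02]
1 [[0.0, -0.001, 0.002, -0.05, -0.11, 0.79, 5.5]]
```

Call:
servo_tool:
  moves:
    - [[0,0,0.001,-0.04,-0.08,0.5,5.5],[0,0,0,0,0,0.3,5.5],[0,0,0,0,0,0,5.5]]

```text
time: 22.15
ee_pos: [0.5225, -0.2741, 0.0834]
tcp_rot: [-180.0, -0.1, 107.1]
wrist_force: [-0.2, 0.9, -4.9]
opening: 0.0628
```

```bash
python3 - <<'E'
from h import *
plan([.5227,-.2746,.06],107.1,5.5)
crop(imaging.camera("top"),310,140,90,80,8,"a8.png")
u=np.array([np.cos(np.radians(-72.88)),np.sin(np.radians(-72.88))]);v=np.array([-u[1],u[0]])
o=bot.get_obs(); 
b=o['ee_pos'][:2]
for z,w,l,n in((.066,0,30,"wall ends"),(o['ee_pos'][2]+.027,.022,.032,"mod top")):
    pass
P=[[*(b+sx*.022*u+sy*.032*v),o['ee_pos'][2]+.0271] for sx in(-1,1) for sy in(1,-1)]
print("module top pred crop px",((proj("top",P)-[310,140])*8+4).round())
c=np.array([.5227,-.2746]);P=[[*(c+sx*v0*u+sy*.030*v),.066] for sx,v0 in((-1,.032),(-1,.026),(1,.026),(1,.032)) for sy in(1,-1)]
print("walls",((proj("top",P)-[310,140])*8+4).round())
E
```

```text
t 22.15 F [-0.2  0.9 -4.9] rem [  0.2  -0.5 -23.4] rot [-1.7995e+02 -1.3000e-01  1.0714e+02]
1 [[-0.001, -0.002, 0.001, -0.06, 0.01, 2.34, 5.5]]
module top pred crop px [[265. 295.]
 [330. 479.]
 [391. 253.]
 [456. 437.]]
walls [[213. 322.]
 [271. 488.]
 [229. 317.]
 [288. 483.]
 [372. 269.]
 [431. 434.]
 [388. 263.]
 [447. 429.]]
```

View pics/a8.png

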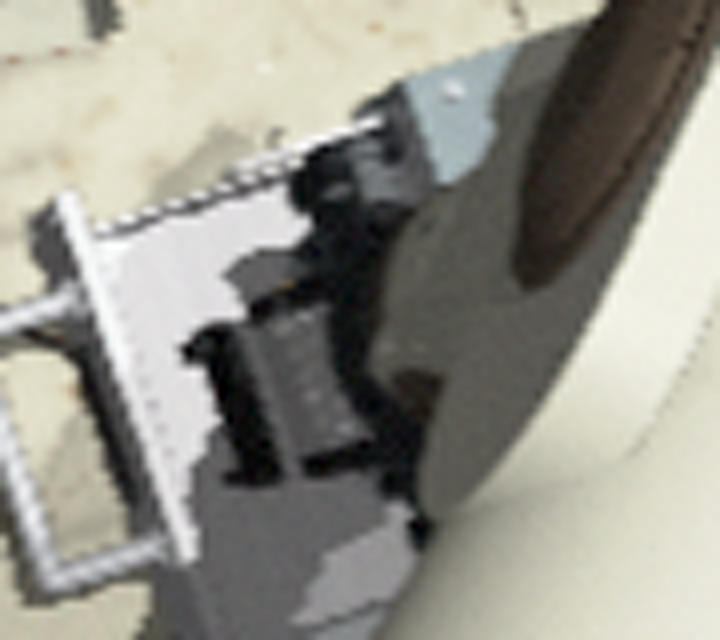

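Call:
servo_tool:
  moves:
    - [[0,0,0,-0.04,0.03,0.6,5.5],[0,0,0,0,0,0.9,5.5],[0,0,0,0,0,0.9,5.5],[0,0,0,0,0,0.3,5.5],[0,0,0,0,0,0,5.5]]

```text
time: 22.62
ee_pos: [0.5234, -0.2746, 0.0546]
tcp_rot: [180.0, -0.1, 107.1]
wrist_force: [0.6, -0.9, -4.9]
opening: 0.0628
```

```bash
python3 - <<'E'
from h import *
plan([.5227,-.2746,.029],107.1,5.5)
E
```

```text
t 22.62 F [ 0.6 -0.9 -4.9] rem [ -0.7   0.  -25.6] rot [ 1.7997e+02 -6.0000e-02  1.0714e+02]
1 [[0.0, -0.001, 0.001, 0.02, -0.07, 2.56, 5.5]]
```

Inside the walls without contact. Continue.

Call:
servo_tool:
  moves:
    - [[0,0,0,0.02,-0.04,0.6,5.5],[0,0,0,0,0,0.7,5.5],[0,0,0,0,0,0.6,5.5],[0,0,0,0,0,0.2,5.5],[0,0,0,0,0,0,5.5]]

```text
time: 23.03
ee_pos: [0.5227, -0.2744, 0.0308]
tcp_rot: [-180.0, -0.1, 107.1]
wrist_force: [-0.2, -1.4, -4.5]
opening: 0.0629
```

```bash
python3 - <<'E'
from h import *
plan([.5227,-.2746,.029],107.1,5.5)
E
```

```text
t 23.03 F [-0.2 -1.4 -4.5] rem [ 0.  -0.2 -1.8] rot [-1.7999e+02 -9.0000e-02  1.0715e+02]
1 [[-0.0, -0.002, 0.001, -0.03, -0.0, 0.18, 5.5]]
```

Call:
servo_tool:
  moves:
    - [[0,0,0,0,0,0.15,5.5],[0,0,0,0,0,0.1,5.5],[0,0,0,0,0,0.1,5.5]]

```text
time: 23.28
ee_pos: [0.5227, -0.2744, 0.0289]
tcp_rot: [180.0, -0.1, 107.1]
wrist_force: [-5.6, 2.8, 6.8]
opening: 0.0629
```

Call:
servo_tool:
  moves:
    - [[0,0,0,0,0,0,6.0],[0,0,0,0,0,0,6.6],[0,0,0,0,0,0,7.2],[0,0,0,0,0,0,8.0],[0,0,0,0,0,0,8.2],[0,0,0,0,0,-0.8,8.2],[0,0,0,0,0,-1.6,8.2],[0,0,0,0,0,-2.0,8.2],[0,0,0,0,0,-2.2,8.2],[0,0,0,0,0,-2.2,8.2],[0,0,0,0,0,-2,8.2],[0,0,0,0,0,-2,8.2]]

```text
time: 24.28
ee_pos: [0.5221, -0.2742, 0.1635]
tcp_rot: [180.0, -0.1, 107.1]
wrist_force: [0.1, 0.4, 0.4]
opening: 0.082
```

```bash
python3 - <<'E'
from h import *
plan([.44,-.12,.18],107.1,5.5)
E
```

```text
t 24.28 F [0.1 0.4 0.4] rem [-82.1 154.2  16.5] rot [ 1.7997e+02 -6.0000e-02  1.0715e+02]
5 [[0.0, -0.0, 0.0, 3.43, -0.66, -0.33, 5.5], [0.0, -0.0, 0.0, 3.43, -0.66, -0.33, 5.5], [0.0, -0.0, 0.0, 3.43, -0.66, -0.33, 5.5], [0.0, -0.0, 0.0, 3.43, -0.66, -0.33, 5.5], [0.0, -0.0, 0.0, 3.43, -0.66, -0.33, 5.5]]
```

Call:
servo_tool:
  moves:
    - [[0,0,0,2.0,0,-0.3,3],[0,0,0,3.5,-0.3,-0.3,0],[0,0,0,4.0,-0.3,0,0],[0,0,0,4.0,-0.3,0,0],[0,0,0,4.0,-0.3,0,0],[0,0,0,4.0,-0.3,0,0],[0,0,0,3.0,0,0,0],[0,0,0,1.0,0,0,0]]

```text
time: 24.95
ee_pos: [0.4317, -0.0304, 0.1798]
tcp_rot: [179.2, 0.5, 106.7]
wrist_force: [-0.5, -1.0, -0.9]
opening: -0.0003
```

```bash
python3 - <<'E'
from h import *
plan([.4132,-.2152,.12],107.1,0)
crop(imaging.camera("top"),300,140,100,100,7,"a9.png")
u=np.array([np.cos(np.radians(-72.88)),np.sin(np.radians(-72.88))]);v=np.array([-u[1],u[0]])
h=np.array([.4974,-.1642])
T=h+.019*u-.0955*v
print(((proj("top",[[*(T+a*.017*u+b*.018*v),.05] for a in(-1,1) for b in (-1,1)])-[300,140])*7+3).round())
E
```

```text
t 24.95 F [-0.5 -1.  -0.9] rem [ -18.5 -184.8  -59.8] rot [179.18   0.49 106.73]
6 [[0.002, 0.001, -0.001, -2.85, -1.2, 1.0, 0], [0.002, 0.001, -0.001, -2.85, -1.2, 1.0, 0], [0.002, 0.001, -0.001, -2.85, -1.2, 1.0, 0], [0.002, 0.001, -0.001, -2.85, -1.2, 1.0, 0], [0.002, 0.001, -0.001, -2.85, -1.2, 1.0, 0], [0.002, 0.001, -0.001, -2.85, -1.2, 1.0, 0]]
[[172. 673.]
 [142. 586.]
 [254. 645.]
 [224. 558.]]
```

View pics/a9.png

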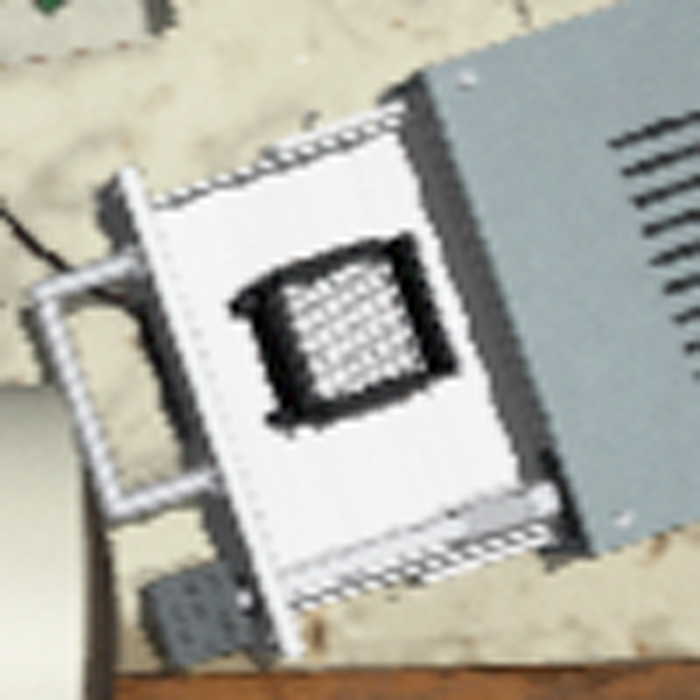

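```bash
python3 - <<'E'
from h import *
im=imaging.camera("top");x0,y0,s=325,160,14
g=cv2.resize(im[y0:y0+45,x0:x0+50],None,fx=s,fy=s,interpolation=cv2.INTER_CUBIC)
u=np.array([np.cos(np.radians(-72.88)),np.sin(np.radians(-72.88))]);v=np.array([-u[1],u[0]])
def draw(c,a0,a1,l,z,col):
    P=[[*(c+a*u+b*v),z] for a,b in((a0,-l),(a0,l),(a1,l),(a1,-l))]
    q=((proj("top",P)-[x0,y0]+.5)*s).astype(int); cv2.polylines(g,[q],True,col,1)
c=np.array([.5227,-.2744])
draw(c,-.032,-.026,.03,.066,(0,0,255));draw(c,.026,.032,.03,.066,(0,0,255));draw(c,-.022,.022,.032,.056,(0,255,0))
cv2.imwrite("pics/b1.png",g)
E
```

```text
(no output)
```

View pics/b1.png

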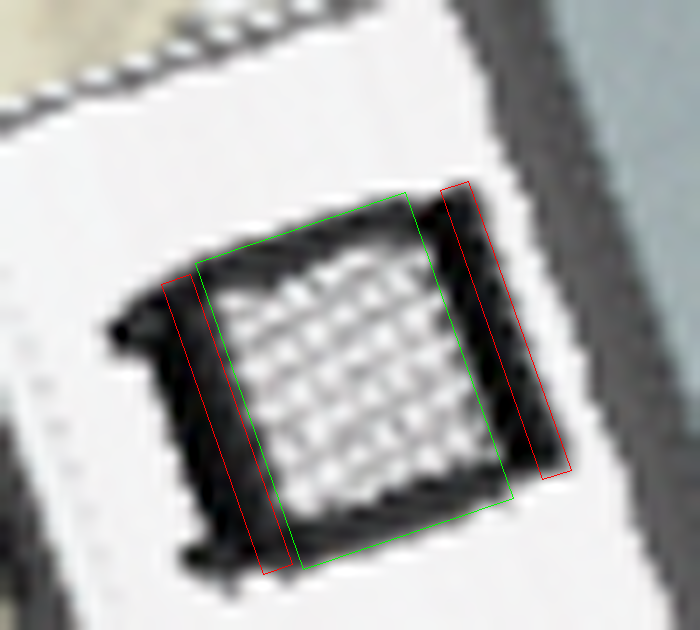

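Call:
servo_tool:
  moves:
    - [[0.002,0,0,-1.5,-0.7,0.4,0],[0.002,0,0,-2.6,-1.1,0.7,0],[0.002,0,0,-2.8,-1.2,0.8,0],[0.002,0,0,-2.8,-1.2,0.8,0],[0.002,0,0,-2.5,-1.1,0.8,0],[0,0,0,-1.5,-0.6,0.3,0],[0,0,0,-0.5,-0.2,0,0],[0,0,0,0,0,0,0]]

```text
time: 25.72
ee_pos: [0.4173, -0.1968, 0.1453]
tcp_rot: [179.4, 0.8, 106.9]
wrist_force: [0.9, 0.5, 0.2]
opening: -0.0003
```

```bash
python3 - <<'E'
from h import *
plan([.4132,-.2152,.065],107.1,0)
E
```

```text
t 25.72 F [0.9 0.5 0.2] rem [ -4.1 -18.4 -80.3] rot [179.42   0.8  106.88]
3 [[0.003, 0.005, -0.001, -0.51, -0.33, 2.68, 0], [0.003, 0.005, -0.001, -0.52, -0.33, 2.68, 0], [0.003, 0.005, -0.001, -0.53, -0.32, 2.68, 0]]
```

Call:
servo_tool:
  moves:
    - [[0.003,0.005,-0.001,-0.7,-0.45,1.0,0],[0.003,0.005,-0.001,-0.5,-0.3,1.8,0],[0.002,0.003,0,-0.2,-0.1,1.8,0],[0,0,0,0,0,1.2,0],[0,0,0,0,0,0.4,0],[0,0,0,0,0,0,0]]

```text
time: 26.22
ee_pos: [0.4148, -0.2138, 0.081]
tcp_rot: [179.8, 0.1, 107.1]
wrist_force: [0.3, -0.1, 0.6]
opening: 0.0001
```

```bash
python3 - <<'E'
from h import *
plan([.4132,-.2152,.055],107.1,0)
E
```

```text
t 26.22 F [ 0.3 -0.1  0.6] rem [ -1.6  -1.4 -26. ] rot [1.7980e+02 6.0000e-02 1.0714e+02]
1 [[0.004, 0.001, 0.001, -0.09, -0.2, 2.6, 0]]
```

Call:
servo_tool:
  moves:
    - [[0.003,0,0,-0.06,-0.12,0.7,0],[0,0,0,-0.02,-0.05,0.9,0],[0,0,0,0,0,0.7,0],[0,0,0,0,0,0.3,0],[0,0,0,0,0,0,0]]

```text
time: 26.63
ee_pos: [0.4144, -0.2146, 0.0542]
tcp_rot: [179.9, 0.1, 107.3]
wrist_force: [0.5, 0.1, -0.1]
opening: 0.0001
```

```bash
python3 - <<'E'
from h import *
plan([.4132,-.2152,.039],107.1,0)
E
```

```text
t 26.63 F [ 0.5  0.1 -0.1] rem [ -1.2  -0.6 -15.2] rot [1.7989e+02 1.5000e-01 1.0728e+02]
1 [[0.002, 0.003, 0.003, -0.02, -0.14, 1.52, 0]]
```

Now press.

Call:
servo_tool:
  moves:
    - [[0.002,0.002,0.002,0,-0.08,0.5,0],[0,0,0,0,0,0.5,0],[0,0,0,0,0,0.5,0],[0,0,0,0,0,0.5,0]]

```text
time: 26.97
ee_pos: [0.4145, -0.216, 0.037]
tcp_rot: [179.9, 0.3, 107.1]
wrist_force: [-20.0, -3.2, 67.9]
opening: -0.0001
```

Call:
servo_tool:
  moves:
    - [[0,0,0,0,0,-0.05,0],[0,0,0,0,0,0,0]]

```text
time: 27.13
ee_pos: [0.4151, -0.2174, 0.0403]
tcp_rot: [179.8, 0.5, 107.1]
wrist_force: [-2.5, 0.6, 5.6]
opening: 0.0002
```

Call:
servo_tool:
  moves:
    - [[0,0,0,-0.4,0,0.1,0],[0,0,0,-0.6,0,0.08,0],[0,0,0,-0.7,0,0.08,0],[0,0,0,-0.7,0,0.08,0]]

```text
time: 27.47
ee_pos: [0.4223, -0.2404, 0.039]
tcp_rot: [179.7, 0.6, 107.1]
wrist_force: [-2.3, 2.3, 5.4]
opening: 0.0001
```

```bash
python3 - <<'E'
from h import *
u=np.array([np.cos(np.radians(-72.88)),np.sin(np.radians(-72.88))]);v=np.array([-u[1],u[0]])
print((bot.get_obs()['ee_pos'][:2]-[.4974,-.1642])@np.c_[u,v]*1000)
plan([*(np.array([.4132,-.2152])+.12*u),.039],107.1,0)
E
```

```text
[ 50.68146231 -94.21720579]
t 27.47 F [-2.3  2.3  5.4] rem [ 26.2 -89.5  -0. ] rot [179.74   0.58 107.14]
3 [[0.002, 0.003, 0.0, -3.11, -0.04, 0.03, 0], [0.002, 0.003, 0.0, -3.11, -0.04, 0.02, 0], [0.002, 0.003, 0.0, -3.11, -0.04, 0.01, 0]]
```

Call:
servo_tool:
  moves:
    - [[0,0.003,0,-0.8,0,0.05,0],[0,0.003,0,-0.9,0,0.03,0],[0,0,0,-0.9,0,0.03,0],[0,0,0,-0.9,0,0.03,0],[0,0,0,-0.9,0,0.03,0],[0,0,0,-0.9,0,0.03,0]]

```text
time: 27.97
ee_pos: [0.4384, -0.2927, 0.0387]
tcp_rot: [179.7, 0.2, 107.2]
wrist_force: [-2.1, 1.7, 5.8]
opening: 0.0001
```

```bash
python3 - <<'E'
from h import *
u=np.array([np.cos(np.radians(-72.88)),np.sin(np.radians(-72.88))]);v=np.array([-u[1],u[0]])
print((bot.get_obs()['ee_pos'][:2]-[.4974,-.1642])@np.c_[u,v]*1000)
crop(imaging.camera("top"),300,140,100,100,6,"b2.png")
E
```

```text
[105.45686268 -94.2658234 ]
```

View pics/b2.png

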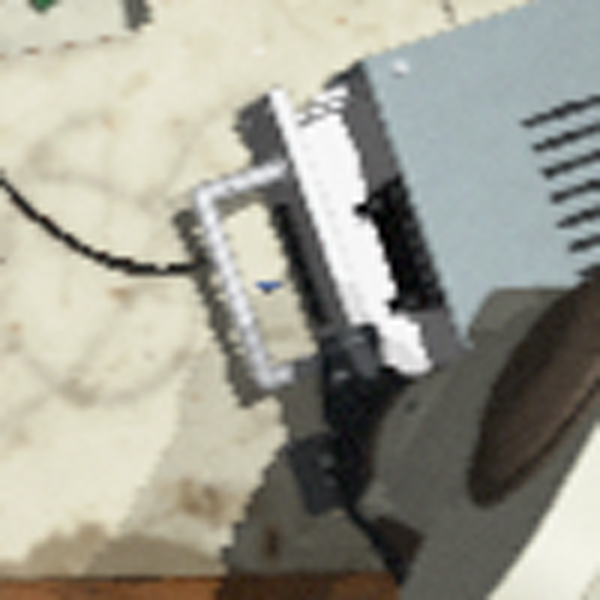

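Call:
servo_tool:
  moves:
    - [[0,0,0,-0.8,0,0.03,0],[0,0,0,-0.8,0,0.03,0],[0,0,0,-0.7,0,0.03,0],[0,0,0,-0.5,0,0.02,0],[0,0,0,-0.4,0,0.02,0]]

```text
time: 28.43
ee_pos: [0.4491, -0.3268, 0.039]
tcp_rot: [179.6, 0.4, 107.1]
wrist_force: [-1.7, 2.8, 6.2]
opening: -0.0001
```

```bash
python3 - <<'E'
from h import *
u=np.array([np.cos(np.radians(-72.88)),np.sin(np.radians(-72.88))]);v=np.array([-u[1],u[0]])
print((bot.get_obs()['ee_pos'][:2]-[.4974,-.1642])@np.c_[u,v]*1000)
E
```

```text
[141.15827822 -94.02163819]
```

Call:
servo_tool:
  moves:
    - [[0,0,0,-0.4,0,0.02,0],[0,0,0,-0.4,0,0.02,0],[0,0,0,-0.4,0,0.02,0]]

```text
time: 28.68
ee_pos: [0.4505, -0.3315, 0.0392]
tcp_rot: [179.5, -0.5, 107.3]
wrist_force: [-10.3, 30.4, 21.6]
opening: 0.0003
```

```bash
python3 - <<'E'
from h import *
u=np.array([np.cos(np.radians(-72.88)),np.sin(np.radians(-72.88))]);v=np.array([-u[1],u[0]])
print((bot.get_obs()['ee_pos'][:2]-[.4974,-.1642])@np.c_[u,v]*1000)
E
```

```text
[146.04553566 -94.03552933]
```

Call:
servo_tool:
  moves:
    - [[0,0,0,-0.2,0,-0.2,0],[0,0,0,-0.2,0,-0.2,0],[0,0,0,0,0,-0.3,0]]

```text
time: 28.93
ee_pos: [0.4503, -0.3307, 0.0438]
tcp_rot: [179.5, -1.2, 107.4]
wrist_force: [0.3, -2.2, 3.5]
opening: -0.0001
```

Call:
servo_tool:
  moves:
    - [[0,0.005,0,0.3,0,-0.5,0],[0,0,0,0.3,0,-1.0,0],[0,0,0,0.2,0,-2.0,0],[0,0,0,0,0,-3.0,0],[0,0,0,0.5,0,-3.0,0],[0,0,0,2,0,-3.0,0],[0,0,0,3,-1,-2.0,0],[0,0,0,3.5,-1,0,0],[0,0,0,3.5,-1,0,0],[0,0,0,3.5,0,0,0],[0,0,0,3.5,0,0,0],[0,0,0,2,0,0,0]]

```text
time: 29.93
ee_pos: [0.3498, -0.1255, 0.2066]
tcp_rot: [179.3, -1.3, 107.0]
wrist_force: [0.5, -0.1, -0.3]
opening: 0.0006
```

Call:
servo_tool:
  moves:
    - [[0,0,0,3,0,0,0],[0,0,0,3.5,0,0,0],[0,0,0,3.5,0,0,0],[0,0,0,1.5,0,0,0],[0,0,0,0,0,0,0],[0,0,0,0,0,0,0]]

```text
time: 30.43
ee_pos: [0.3108, -0.008, 0.2138]
tcp_rot: [178.8, -1.1, 107.1]
wrist_force: [0.4, -1.1, 0.5]
opening: -0.0003
```

```bash
python3 - <<'E'
from h import *
t=imaging.camera("top");cv2.imwrite("pics/b3t.png",t)
crop(t,325,120,120,120,5,"b3.png")
E
```

```text
(no output)
```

View pics/b3.png

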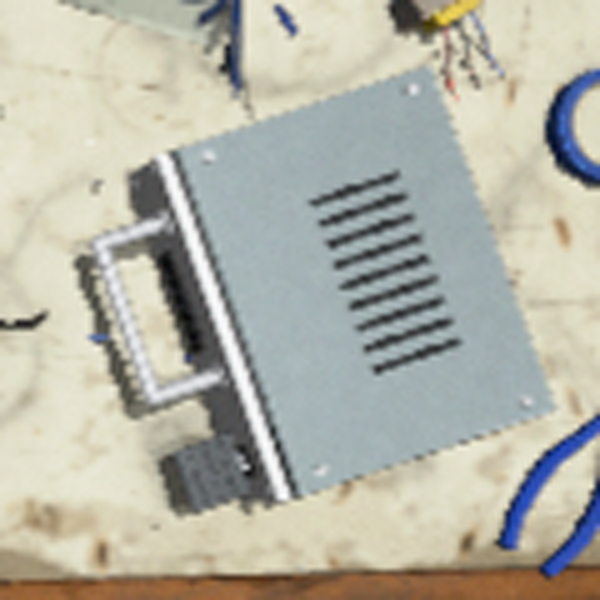

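View pics/b3t.png

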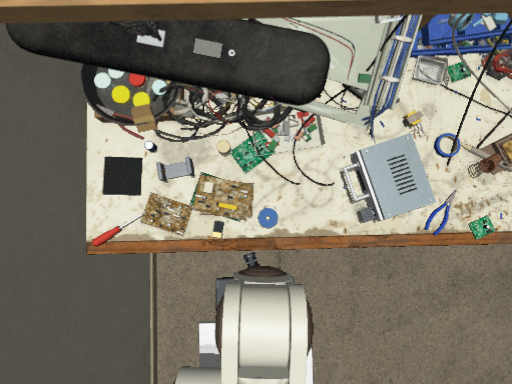

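```bash
python3 - <<'E'
from h import *
o=bot.get_obs();print(o['time'],o['qd'].round(1),o['wrist_force'].round(1));bot.job_done()
E
```

```text
30.4833 [-2.   1.3  0.2 -0.5 -0.1 -0.5] [ 0.2 -0.4  1. ]
the job is handed in; nothing more can be done
```

I handed the job in at about 30.5 s. The tray is fully home with the module in it, and the arm is clear of everything.

**What I did:**
1. I pulled the tray by its handle to the end stop. An 11 N push back didn't move it, so it was locked.
2. I lifted the module out of the cradle, set it on the mat and let go.
3. I took it again by its two ends and lowered it into the bay until it touched the floor, then released it.
4. I pressed the release tab down and pushed the tray in until it met its stop at about 30 N.

**Last checks:**
- **Module in the bay:** before closing, the top picture matched the predicted outlines of module and walls to about 1 mm. The module sat flat, with its ends level with the walls.
- **After closing:** the panel is against the housing, and the other things on the bench look to be where they were. With the tray shut the module can't be seen, so I didn't check it again.

**What did not go cleanly:**
- **Start position:** the tray was about 12 mm out at the start. I misjudged the end stop because of this and pulled on it with about 85 N.
- **Tab press:** the first press bottomed out at about 71 N before I eased off. Both peaks came through the fingers and stayed under the 120 N wrist limit.
- **Joint limit:** while turning for the second grasp, the last joint reached the end of its range at 179.9°. The empty gripper drifted about 115 mm from the mat. It touched nothing that I could see, and I turned it the other way.

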